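# Mount the tag fixture plate on the engraver

### The arm

A 6-joint arm with a two-finger parallel gripper is mounted at the origin on the work surface. World frame = base frame: x ahead of the robot, y to its left, z up, the work surface at z = 0. Lengths are in m, angles in rad, forces in N, time in s.
With the tool pointing down it reaches from about 0.3 to 0.775 m from the base axis. Payload 14.6 kg.
Tool frame: the origin (TCP) lies on the centre line of the jaws, within the pads' length; the fingertips stand 19 mm ahead of it and the grasp point (between the pads) is the TCP (bot.tips_ahead is the distance from the TCP to the fingertips, in m); y points along the fingers, x is the direction in which the jaws open and shut, and the axes are right-handed (so a half turn about y gives the same grasp; the last joint's range is limited). The gripper opens to 94 mm and grips with 3 to 60 N. Pads are 16 mm wide; open, the fingers measure 119 mm over their backs; the gripper's body (75 mm by 177 mm) begins 78 mm behind the grasp point.
Start: joints at [-1.362, 0.3, 1.521, -0, 1.321, -0.067], TCP at [0.15, -0.529, 0.224] pointing down, gripper open.
Joint ranges: [-3.03, 3.03], [-0.79, 2.21], [0.23, 2.52], [-1.04, 4.18], [0, 3.07], [-2.55, 2.55]. Speed limits (rad/s): [2.22, 2.22, 2.57, 3.14, 3.14, 3.14].

### API

Orientations are given as a 3x3 rotation matrix whose columns are the frame's x, y, z axes.
In Python, from station import bot gives the robot as it stands. The module is installed in compiled form; this text tells all that it offers.
- The arm moves only by the tool send_rows, never from a script. Its argument "rows" is a list of rows, each an object of numbers: "rx", "ry", "rz": the turn, a rotation vector about the world's x, y, z in rad; "x", "y", "z": the shift along the world's x, y, z in mm; "jaw": the closure, from 0 (fully open) to 1 (shut). A call has 1 to 20 rows; each row is the pose to reach, as a shift and turn from the pose commanded when the call began; what a row does not reach only later rows make up. A row lasts 1/10 s, in which the tool goes at most 50 mm and 8.59 degrees, less where a joint would pass 70% of its speed; a pose out of reach is approached as far as the arm can. A call with a gripper value outside its range is refused whole. The fingers move at their own pace and stop on an object; "squeeze" is the grip in N (left out, the last holds). Time passes only in rows, so rows that repeat a pose let the fingers close. It gives the time, the measured TCP pose, the force and the opening at its end, in the units of the state.
- bot.sense(): the state, without advancing time (a new reading comes with each control period).
- bot.grab_frame(name): name is "scene" or "top" or "wrist"; returns the picture (400x640x3 uint8, red, green, blue); there is no depth.
- bot.calibration(name): a dict with "mtx" (3x3 intrinsics, pixels), "eye" and "attitude" of the camera in the world. Camera axes: x right, y down, z forward; pixel columns grow to the right and rows downward; lengths in m; the calibration is good to about 2 mm. A picture is of the moment at which its call begins: read the wrist's pose just before it. calibration takes no time and is no camera call; for the wrist camera it gives the pose at the moment of the call.
- bot.close_job(): hands the job in, once; it reports no verdict.
Trained networks look in the newest picture that a camera, given by its name, has taken for a name from the list of things; names that differ only in an ending like _2 or _b are one class to them, and where a whole thing is asked for, a point or a joint stands for the part that bears it (a point fixed in the world has none). Each returns a list of dicts, best first, with "score" (0 to 1); they miss things now and then, are a little off and sometimes report something else, mostly with a low value. They report only what shows in the picture. A call takes as long as a camera call. They do not tell look-alikes from the thing itself.
- bot.trace(query, camera): "region" (400x640 bool, what is visible of it) and "rect" ([centre column, centre row, width, height] in pixels, round what is visible of it).
- bot.landmark_of(query, camera): "location" ([column, row] in pixels: a listed point, or the origin of a listed thing).
The state is a dict: "clock": time; "joints": joint angles; "qvel": joint speeds; "tau": joint torques, N m; "tcp_pos": TCP position; "tcp_rot": TCP orientation; "contact_force": force on the tool from outside, world axes, zero at the start; "ft_torque": the same for the moment, N m; "opening": finger opening in m.
Only numpy, scipy, OpenCV 4.12 (cv2) and the standard library are available. Lean on these libraries where they do the work, as an engineer would, in place of code of your own. Each camera call takes 0.05 s, during which the arm holds its last target.

### The job

Get the engraver ready for the round tags: swing its hold-down arm fully open, then lift the fixture plate that carries six round tags off the sloping rack, lower it gently onto the round and the diamond locating pin and ease it about until it lies flush on both. Then swing the hold-down arm all the way back over the plate's corner to its stop and let go; leave the other fixture plate, the jar, the tray and the brush where they are.

Things in the scene. Friction and masses are not known exactly. Their poses are not given: they have to be found in the camera images.
- engraver: Desktop tag engraver, fixed: aluminium bed 260 (x) by 370 (y) mm, top 45 mm up, y -235 to +135 mm from the origin. A gantry 280 mm high is parked at y below -105 mm. On the bed a steel sub-plate, 118 (x) by 164 (y) mm, its flat top 55 mm above the table: the plate lies on it. Origin: on the table under the sub-plate's middle; x points away from the robot, z up; turned up to 0.1 rad.
- round_pin (a point): Foot of the round locating pin on the sub-plate's top, at (0, -58) mm from the engraver's origin, 55 mm above the table. Steel, 14 mm in diameter, 22 mm high; the top 7 mm taper to 9 mm. It enters the plate's large hole.
- diamond_pin (a point): Foot of the diamond locating pin on the sub-plate's top, at (0, +58) mm from the engraver's origin, 55 mm above the table. Section 10 mm along x, relieved to 8 mm along y; 17 mm high, the top 5 mm taper to half. It enters the plate's small hole.
- hold_arm (a joint): Angle of the level-swinging steel hold-down arm (bar 18 x 8 mm, nose 38 mm from the pivot). 0 = closed, on its stop: nose along the engraver's -y over the plate's edge, handle along +y. Grows counter-clockwise from above to 1.57 = open, on its stop: handle along -x, clear. Starts at 0 to 0.3; stays where left; about 1.7 N at the knob moves it. Passes 1.5 mm above a seated plate.
- hold_pivot (a point): Pivot axis of the hold-down arm, at mid-thickness of the bar, 68.5 mm above the table, at (-32, +97) mm from the engraver's origin.
- hold_knob (a point): Middle of the black upright knob on the handle end of the hold-down arm, 60 mm from the pivot, 96.5 mm above the table. The knob is a cylinder 18 mm in diameter; it stands 42 mm above the bar's top, from 72.5 to 114.5 mm above the table.
- rack: Plywood rack, fixed, 336 mm wide. Its board, 130 mm deep, slopes at 25 degrees, rising away from the robot; the middle of its upper face is 45 mm above the origin. A lip at the lower edge stands 12 mm above the face. Two fixture plates lie on it against the lip, 165 mm apart along y, in either order. Origin: on the table under the middle; x away from the robot, z up; turned up to 0.15 rad.
- disc_plate: The plate to mount: aluminium, 104 (x) by 150 (y) by 8 mm, 0.3 to 0.5 kg, six round brass tags of 29 mm flush in its top, dark bow handle. Origin: middle of its underside; z normal to its top, x up the rack's slope, y along its length. Lies tilted 25 degrees. Through holes at y -58 (large) and +58 mm (small). Mounts the way round that it lies: its x along the engraver's x.
- disc_handle (a point): Middle of the grip bar of that plate's bow handle, 38 mm from the underside (30 mm above the plate's top). The bar lies along the plate's y, 70 mm long, 14 mm wide (along x) and 10 mm high; open underneath between two posts 50 mm apart.
- large_hole (a point): Centre of the large hole (15.5 mm) at the underside of that plate.
- small_hole (a point): Centre of the small hole (11.5 mm) at the underside of that plate.
- bar_plate: The other fixture plate on the rack, alike in size, holes and handle, but carrying four oblong brass tags of 56 by 26 mm. Leave it alone. Origin: middle of its underside.
- ring_jar: Closed glass jar with a steel lid, 64 mm in diameter, 85 mm high, beyond the work. Leave it alone. Origin: middle of its underside.
- blank_tray: Grey open tray of round brass blanks, 120 by 170 by 32 mm, behind the rack. Leave it alone. Origin: middle of its underside.
- chip_brush: Wooden chip brush, 190 mm long, lying on the table between robot and work. Leave it alone. Its origin is in the middle of its underside.
Things that resemble listed ones, but are neither listed nor needed, are in the scene too. What is shaped like the disc_plate but blue is not meant.

How it is judged:
On the way, in this order (a step that is already met when the one before it is completed fails the run):
1. the hold-down arm is swung open (value of joint hold_arm above 1.3 rad), for 0.2 s.
2. the plate with the round tags is taken off the rack (distance of disc_plate from where it was at the start of the episode above 0.05 m), for 0.1 s.
3. the plate with the round tags lies flush on the sub-plate with both pins in its holes, the arm still open (horizontal distance between large_hole and round_pin below 0.003 m and z of large_hole in the frame of round_pin between -0.002 and 0.002 m and horizontal distance between small_hole and diamond_pin below 0.003 m and z of small_hole in the frame of diamond_pin between -0.002 and 0.002 m and value of joint hold_arm above 1.1 rad), for 0.3 s.
4. the hold-down arm is swung back over the plate to its stop (value of joint hold_arm below 0.2 rad), for 0.2 s.
At the end, for the whole second after the job is handed in: The plate with the round tags lies flush on the engraver's sub-plate, each hole within 3 mm of its pin's axis and its underside within 2 mm of the sub-plate at both; the hold-down arm is closed over it (below 0.2 rad) and all is at rest (horizontal distance between large_hole and round_pin below 0.003 m and z of large_hole in the frame of round_pin between -0.002 and 0.002 m and horizontal distance between small_hole and diamond_pin below 0.003 m and z of small_hole in the frame of diamond_pin between -0.002 and 0.002 m and value of joint hold_arm below 0.2 rad and linear speed of disc_plate below 0.02 m/s and velocity of joint hold_arm between -0.1 and 0.1 rad/s); the robot touches nothing.
It fails at once if the plate is let fall onto the pins (faster than 0.45 m/s within its last 50 mm) (linear speed of disc_plate above 0.45 m/s and horizontal distance between large_hole and round_pin below 0.03 m and z of large_hole in the frame of round_pin below 0.05 m).
It fails at once if the plate is banged down or pressed hard on the engraver (over 80 N) (contact force between disc_plate and engraver above 80 N).
It fails at once if the other fixture plate is disturbed (over 15 mm) (distance of bar_plate from where it was at the start of the episode above 0.015 m).
It fails at once if the jar, the tray or the brush is disturbed (over 20 mm) (distance of any of ring_jar, blank_tray, chip_brush from where it was at the start of the episode above 0.02 m).
It also fails if it takes over 66 s, if anything falls off the work surface, if the arm or the gripper's body presses on something with over 40 N, if the wrist force passes 120 N, or if a joint passes its speed limit or range.

## Working session

There is one attempt and no reset: what is moved stays moved. The work goes in short steps, Python scripts to look and compute and a tool call to move; the robot and the scene stay as the last step left them, time stands still between calls to the robot, and variables do not carry over. Pictures are saved under pics/ and viewed, and the job is handed in when it is done.

Besides the shell and the picture viewer there is one more tool, called after "Emit:" as name([rows], argument=value, ...), one row to a line, values as JSON. send_rows: Moves the arm, as the interface text tells. Its arguments: {"type":"object","properties":{"rows":{"type":"array"},"squeeze":{"type":"number"}},"required":["rows"]}

```bash
mkdir -p pics
cat > h.py <<'E'
import numpy as np, cv2
from station import bot
def save(n,img): cv2.imwrite(f'pics/{n}.png',cv2.cvtColor(img,cv2.COLOR_RGB2BGR))
def ray(cam,px,z,cal=None):
    c=cal or bot.calibration(cam); K=np.array(c['mtx']);R=np.array(c['attitude']);e=np.array(c['eye'])
    d=R@np.linalg.solve(K,np.array([px[0],px[1],1.]))
    return e+d*(z-e[2])/d[2]
def proj(cam,P,cal=None):
    c=cal or bot.calibration(cam); K=np.array(c['mtx']);R=np.array(c['attitude']);e=np.array(c['eye'])
    p=K@(R.T@(np.array(P)-e)); return p[:2]/p[2]
def tri(obs):
    A=np.zeros((3,3));b=np.zeros(3)
    for cam,px in obs:
        c=bot.calibration(cam);K=np.array(c['mtx']);R=np.array(c['attitude']);e=np.array(c['eye'])
        d=R@np.linalg.solve(K,np.array([px[0],px[1],1.]));d/=np.linalg.norm(d)
        M=np.eye(3)-np.outer(d,d);A+=M;b+=M@e
    return np.linalg.solve(A,b)
E
python3 - <<'E'
from h import *
for c in ['scene','top']:
    save(c+'0',bot.grab_frame(c))
    cal=bot.calibration(c);print(c,np.round(cal['eye'],3),np.round(cal['mtx'],0).tolist(),np.round(cal['attitude'],2).tolist())
    for q in ['engraver','round_pin','diamond_pin','hold_pivot','hold_knob','rack','disc_plate','disc_handle','large_hole','small_hole','bar_plate']:
        print(c,q,[(np.round(r['location'],1).tolist(),round(r['score'],2)) for r in bot.landmark_of(q,c)])
print(bot.sense())
E
```

```text
scene [ 1.27  -0.713  0.805] [[405.0, 0.0, 328.0], [0.0, 405.0, 205.0], [0.0, 0.0, 1.0]] [[0.75, 0.39, -0.54], [0.66, -0.4, 0.63], [0.02, -0.83, -0.56]]
scene engraver [([237.4, 288.1], 0.76)]
scene round_pin [([223.0, 285.3], 0.62)]
scene diamond_pin [([253.8, 262.6], 0.78), ([241.9, 288.6], 0.34)]
scene hold_pivot [([256.2, 247.3], 0.57)]
scene hold_knob [([269.0, 225.5], 0.73), ([256.7, 248.6], 0.34)]
scene rack [([350.7, 206.3], 0.88), ([303.5, 194.1], 0.75)]
scene disc_plate [([377.1, 155.0], 0.74), ([363.3, 186.1], 0.6), ([238.3, 287.5], 0.26)]
scene disc_handle [([218.5, 224.8], 0.76), ([364.3, 172.8], 0.68), ([376.7, 159.7], 0.58), ([353.7, 191.2], 0.39)]
scene large_hole [([357.1, 190.8], 0.74), ([224.6, 225.6], 0.6)]
scene small_hole [([365.8, 150.9], 0.71), ([376.7, 183.4], 0.68), ([210.5, 204.7], 0.58)]
scene bar_plate [([331.1, 199.2], 0.67)]
top [0.416 0.123 1.436] [[426.0, 0.0, 328.0], [0.0, 426.0, 202.0], [0.0, 0.0, 1.0]] [[-0.02, -0.99, 0.1], [-1.0, 0.02, -0.01], [0.01, -0.1, -0.99]]
top engraver [([440.5, 194.4], 0.94)]
top round_pin [([457.6, 188.0], 0.88)]
top dia
[... 686 characters left out ...]
        1.32072935e+00, -6.65689452e-02]), 'qvel': array([ 2.69639916e-04, -1.57591695e-03, -5.32100575e-07,  7.87688116e-04,
        1.62253153e-03, -4.70286800e-04]), 'tau': array([-1.14795525e-04, -5.31664181e+01, -3.52918947e+01,  7.08463672e-02,
        2.12225510e-02, -3.63970810e-05]), 'tcp_pos': array([ 0.14978058, -0.52919886,  0.22445126]), 'tcp_rot': array([[ 2.72296274e-01,  1.23989869e-05,  9.62213458e-01],
       [-9.62213458e-01,  2.74172583e-05,  2.72296273e-01],
       [-2.30050570e-05, -1.00000000e+00,  1.93960893e-05]]), 'contact_force': array([0.53253767, 0.10281776, 0.0692713 ]), 'ft_torque': array([-0.02692938,  0.00498359, -0.0054463 ]), 'opening': 0.09420283942795402}
```

View pics/scene0.png

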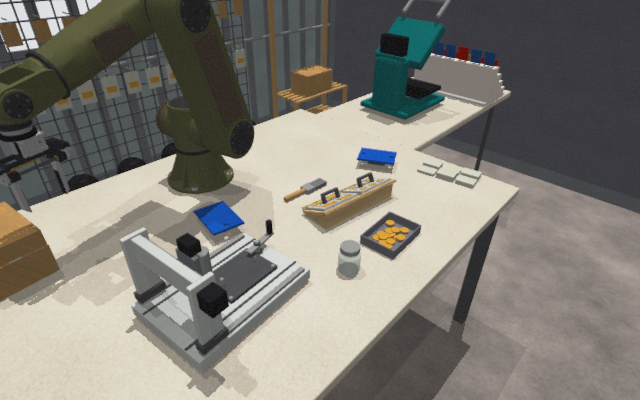

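View pics/top0.png

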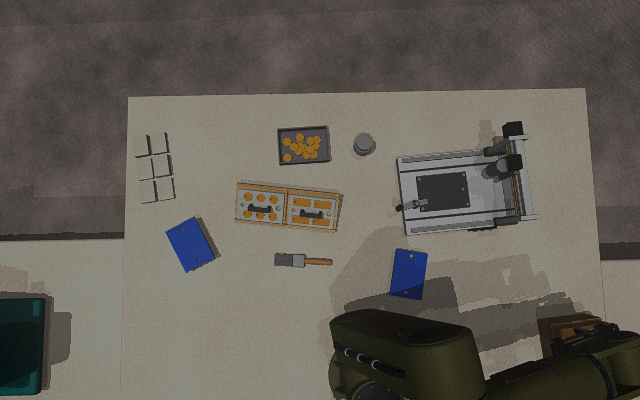

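Run:
```python
import cv2
a=cv2.imread('pics/top0.png')
cv2.imwrite('pics/top0r.png',cv2.resize(a[150:300,150:350],None,fx=4,fy=4,interpolation=cv2.INTER_CUBIC))
cv2.imwrite('pics/top0e.png',cv2.resize(a[150:250,370:530],None,fx=5,fy=5,interpolation=cv2.INTER_CUBIC))
from h import *
# triangulate/plane
for n,p,z in [('round',(457.6,188),.055),('diam',(421.6,193.7),.055),('eng',(440.5,194.4),0),('pivot',(417.8,201.8),.0685),('knob',(398.5,209),.0965),('rack',(285.3,209.9),0),('disc',(258.7,204.1),.04),('handle',(257.7,208.8),.08),('lh',(276.4,207.7),.04),('sh',(241.6,201.1),.04)]:
    print(n,ray('top',p,z).round(4))
for n,a,b in [('round',(457.6,188),(223,285.3)),('diam',(421.6,193.7),(253.8,262.6)),('pivot',(417.8,201.8),(256.2,247.3)),('knob',(398.5,209),(269,225.5)),('disc',(258.7,204.1),(363.3,186.1)),('dh',(257.7,208.8),(364.3,172.8))]:
    P=tri([('top',a),('scene',b)]);print(n,P.round(4),(proj('top',P)-a).round(1),(proj('scene',P)-b).round(1))
```

```text
round [ 0.597  -0.3142  0.055 ]
diam [ 0.5807 -0.1951  0.055 ]
eng [ 0.5835 -0.2721  0.    ]
pivot [ 0.553  -0.1785  0.0685]
knob [ 0.5287 -0.1102  0.0965]
rack [0.5421 0.2563 0.    ]
disc [0.5597 0.3398 0.04  ]
handle [0.5405 0.3369 0.08  ]
lh [0.5465 0.2818 0.04  ]
sh [0.5708 0.396  0.04  ]
round [ 0.5939 -0.3197  0.0522] [1.5 1. ] [2.3 0. ]
diam [ 0.5773 -0.2038  0.0429] [1.9 1.4] [2.8 0. ]
pivot [ 0.552  -0.1796  0.0685] [0.4 0.3] [0.5 0. ]
knob [ 0.5285 -0.1108  0.0951] [0.1 0.1] [0.2 0. ]
disc [0.5509 0.3316 0.0459] [2.2 2.4] [ 3.  -0.4]
dh [0.538  0.3336 0.0939] [0.4 0.4] [ 0.5 -0.1]
```

View crops.

View pics/top0r.png

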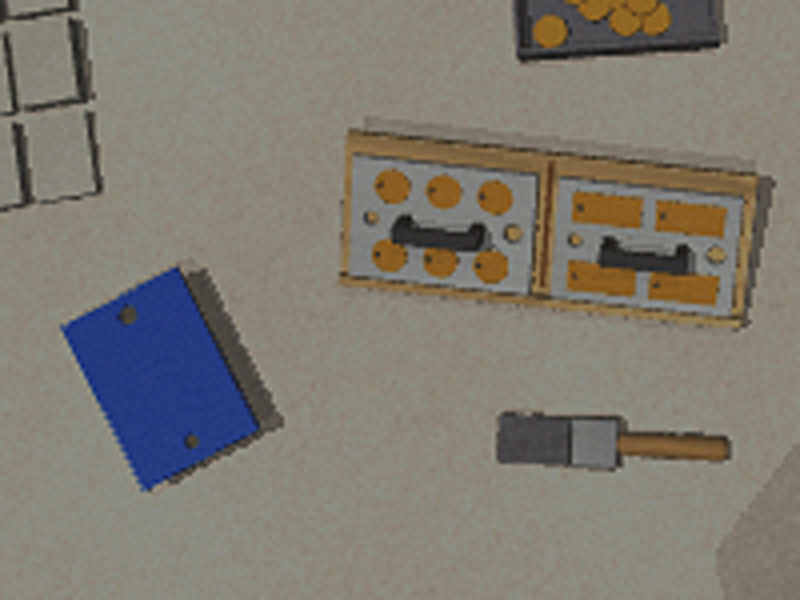

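View pics/top0e.png

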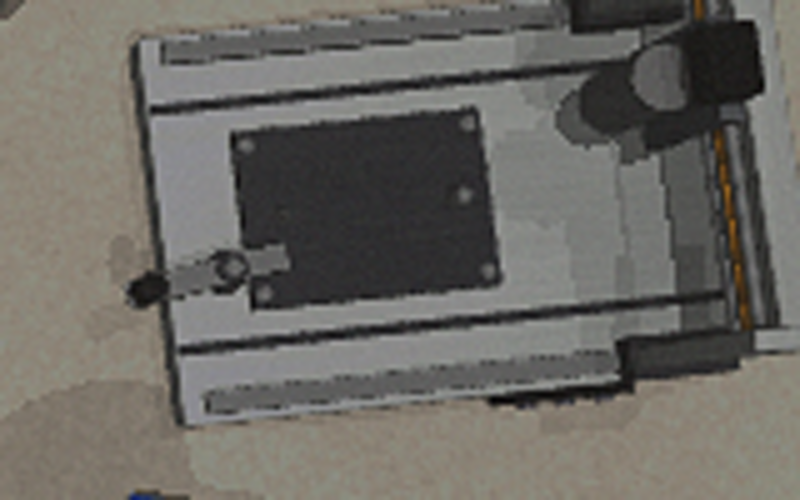

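Emit:
send_rows([
  {"x":380,"y":380,"z":60,"rz":1.6},
  {"x":380,"y":380,"z":60,"rz":1.6},
  {"x":380,"y":380,"z":60,"rz":1.6},
  {"x":380,"y":380,"z":60,"rz":1.6},
  {"x":380,"y":380,"z":60,"rz":1.6},
  {"x":380,"y":380,"z":60,"rz":1.6},
  {"x":380,"y":380,"z":60,"rz":1.6},
  {"x":380,"y":380,"z":60,"rz":1.6},
  {"x":380,"y":380,"z":60,"rz":1.6},
  {"x":380,"y":380,"z":60,"rz":1.6},
  {"x":380,"y":380,"z":60,"rz":1.6},
  {"x":380,"y":380,"z":60,"rz":1.6},
  {"x":380,"y":380,"z":60,"rz":1.6},
  {"x":380,"y":380,"z":60,"rz":1.6},
  {"x":380,"y":380,"z":60,"rz":1.6},
])

```text
$.rows[0]: bad value
```

Run:
```python
from h import *
im=bot.grab_frame('wrist');cal=bot.calibration('wrist');save('w1',im)
s=bot.sense();print(s['clock'],s['tcp_pos'].round(4),s['joints'].round(3),s['tcp_rot'].round(3).tolist())
print(np.round(cal['eye'],3),np.round(cal['mtx'],0).tolist(),np.round(cal['attitude'],2).tolist())
for q,z in [('round_pin',.055),('diamond_pin',.055),('hold_pivot',.0685),('hold_knob',.0965),('engraver',0)]:
    print(q,[(np.round(r['location'],1).tolist(),round(r['score'],2),ray('wrist',r['location'],z,cal).round(4)) for r in bot.landmark_of(q,'wrist')])
```

```text
1.25 [ 0.1498 -0.5292  0.2245] [-1.362  0.3    1.521 -0.     1.321 -0.067] [[0.272, -0.0, 0.962], [-0.962, 0.0, 0.272], [-0.0, -1.0, -0.0]]
[ 0.23  -0.507  0.384] [[282.0, 0.0, 322.0], [0.0, 282.0, 196.0], [0.0, 0.0, 1.0]] [[0.27, -0.92, -0.27], [-0.96, -0.26, -0.08], [-0.0, 0.28, -0.96]]
round_pin []
diamond_pin []
hold_pivot []
hold_knob []
engraver []
```

View pics/w1.png

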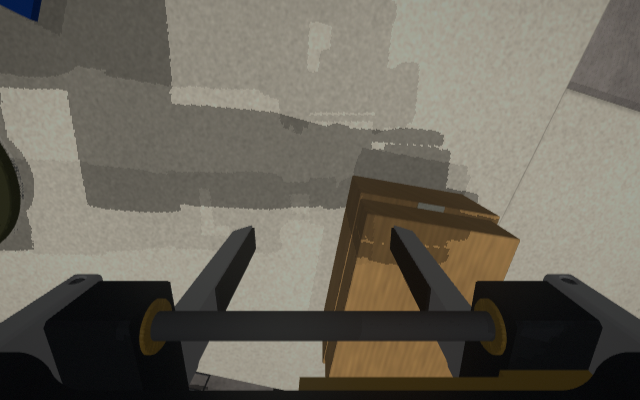

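Emit:
send_rows([
  {"rx":0,"ry":0,"x":380,"y":380,"z":60,"rz":1.6,"jaw":0},
  {"rx":0,"ry":0,"x":380,"y":380,"z":60,"rz":1.6,"jaw":0},
  {"rx":0,"ry":0,"x":380,"y":380,"z":60,"rz":1.6,"jaw":0},
  {"rx":0,"ry":0,"x":380,"y":380,"z":60,"rz":1.6,"jaw":0},
  {"rx":0,"ry":0,"x":380,"y":380,"z":60,"rz":1.6,"jaw":0},
  {"rx":0,"ry":0,"x":380,"y":380,"z":60,"rz":1.6,"jaw":0},
  {"rx":0,"ry":0,"x":380,"y":380,"z":60,"rz":1.6,"jaw":0},
  {"rx":0,"ry":0,"x":380,"y":380,"z":60,"rz":1.6,"jaw":0},
  {"rx":0,"ry":0,"x":380,"y":380,"z":60,"rz":1.6,"jaw":0},
  {"rx":0,"ry":0,"x":380,"y":380,"z":60,"rz":1.6,"jaw":0},
  {"rx":0,"ry":0,"x":380,"y":380,"z":60,"rz":1.6,"jaw":0},
  {"rx":0,"ry":0,"x":380,"y":380,"z":60,"rz":1.6,"jaw":0},
  {"rx":0,"ry":0,"x":380,"y":380,"z":60,"rz":1.6,"jaw":0},
  {"rx":0,"ry":0,"x":380,"y":380,"z":60,"rz":1.6,"jaw":0},
])

```text
clock: 2.9
tcp_pos: [0.5292, -0.1499, 0.2843]
tcp_rot: [[0.954, -0.0, -0.299], [0.299, -0.0, 0.954], [-0.0, -1.0, 0.0]]
contact_force: [-0.1, 0.4, 0.4]
opening: 0.0941
```

Run:
```python
from h import *
im=bot.grab_frame('wrist');cal=bot.calibration('wrist');save('w2',im)
s=bot.sense();print(s['clock'],s['tcp_pos'].round(4),s['joints'].round(3),s['tcp_rot'].round(3).tolist())
print(np.round(cal['eye'],3),np.round(cal['mtx'],0).tolist(),np.round(cal['attitude'],2).tolist())
for q,z in [('round_pin',.055),('diamond_pin',.055),('hold_pivot',.0685),('hold_knob',.0965),('engraver',0)]:
    print(q,[(np.round(r['location'],1).tolist(),round(r['score'],2),ray('wrist',r['location'],z,cal).round(4)) for r in bot.landmark_of(q,'wrist')])
```

```text
2.95 [ 0.5291 -0.1501  0.2844] [-0.343  0.261  1.431 -0.     1.449 -0.646] [[0.954, -0.0, -0.298], [0.298, -0.0, 0.954], [-0.0, -1.0, -0.0]]
[ 0.504 -0.071  0.444] [[282.0, 0.0, 322.0], [0.0, 282.0, 196.0], [0.0, 0.0, 1.0]] [[0.95, 0.29, 0.09], [0.3, -0.91, -0.27], [0.0, 0.29, -0.96]]
round_pin [([327.3, 284.0], 0.67, array([ 0.59  , -0.3181,  0.055 ]))]
diamond_pin [([342.1, 221.6], 0.91, array([ 0.5788, -0.2105,  0.055 ]))]
hold_pivot [([332.6, 193.1], 0.82, array([ 0.5502, -0.1694,  0.0685]))]
hold_knob [([329.3, 153.6], 0.89, array([ 0.5273, -0.1152,  0.0965]))]
engraver [([335.3, 242.5], 0.73, array([ 0.5904, -0.2704,  0.    ])), ([329.4, 284.5], 0.37, array([ 0.6061, -0.3529,  0.    ]))]
```

View pics/w2.png

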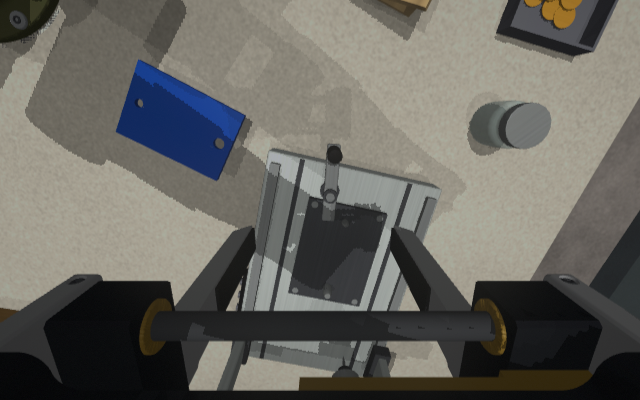

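Emit:
send_rows([
  {"rx":0,"ry":0,"rz":0.05,"x":-1,"y":37,"z":-40,"jaw":0.2},
  {"rx":0,"ry":0,"rz":0.05,"x":-1,"y":37,"z":-80,"jaw":0.4},
  {"rx":0,"ry":0,"rz":0.05,"x":-1,"y":37,"z":-120,"jaw":0.4},
  {"rx":0,"ry":0,"rz":0.05,"x":-1,"y":37,"z":-150,"jaw":0.4},
  {"rx":0,"ry":0,"rz":0.05,"x":-1,"y":37,"z":-150,"jaw":0.4},
], squeeze=10)

```text
clock: 3.7
tcp_pos: [0.527, -0.1119, 0.131]
tcp_rot: [[0.938, -0.006, -0.347], [0.347, 0.002, 0.938], [-0.005, -1.0, 0.004]]
contact_force: [-0.1, 0.2, 0.7]
opening: 0.0581
```

Run:
```python
from h import *
im=bot.grab_frame('wrist');cal=bot.calibration('wrist');save('w3',im)
s=bot.sense();print(s['clock'],s['tcp_pos'].round(4))
print([proj('wrist',s['tcp_pos'],cal)])
for q,z in [('diamond_pin',.055),('hold_pivot',.0685),('hold_knob',.0965)]:
    print(q,[(np.round(r['location'],1).tolist(),round(r['score'],2),ray('wrist',r['location'],z,cal).round(4)) for r in bot.landmark_of(q,'wrist')])
```

```text
3.75 [ 0.5282 -0.1123  0.1338]
[array([322.56372718, 250.12137946])]
diamond_pin [([339.6, 311.5], 0.8, array([ 0.582 , -0.2084,  0.055 ]))]
hold_pivot [([322.5, 280.1], 0.8, array([ 0.5503, -0.1723,  0.0685]))]
hold_knob [([326.0, 233.2], 0.78, array([ 0.5324, -0.1161,  0.0965])), ([321.9, 278.6], 0.23, array([ 0.5431, -0.1541,  0.0965]))]
```

View pics/w3.png

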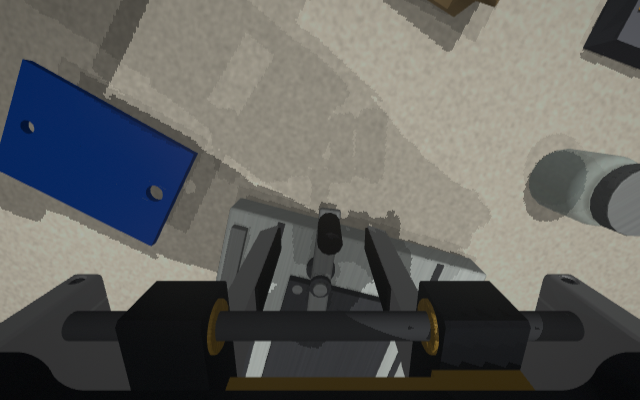

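Emit:
send_rows([
  {"rx":0,"ry":0,"rz":0,"x":2,"y":-2,"z":-17,"jaw":0.4},
  {"rx":0,"ry":0,"rz":0,"x":2,"y":-2,"z":-33,"jaw":0.4},
  {"rx":0,"ry":0,"rz":0,"x":2,"y":-2,"z":-33,"jaw":0.6},
  {"rx":0,"ry":0,"rz":0,"x":2,"y":-2,"z":-33,"jaw":0.8},
  {"rx":0,"ry":0,"rz":0,"x":2,"y":-2,"z":-33,"jaw":0.9},
  {"rx":0,"ry":0,"rz":0,"x":2,"y":-2,"z":-33,"jaw":0.9},
  {"rx":0,"ry":0,"rz":0,"x":2,"y":-2,"z":-33,"jaw":0.9},
], squeeze=8)

```text
clock: 4.6
tcp_pos: [0.5311, -0.1142, 0.1021]
tcp_rot: [[0.938, 0.001, -0.348], [0.348, -0.0, 0.938], [0.001, -1.0, -0.001]]
contact_force: [0.2, 2.1, 0.9]
opening: 0.0197
```

Run:
```python
from h import *
im=bot.grab_frame('wrist');cal=bot.calibration('wrist');save('w4',im)
s=bot.sense();print(s['clock'],s['tcp_pos'].round(4),s['opening'],s['contact_force'])
for q,z in [('hold_pivot',.0685)]:
    print(q,[(np.round(r['location'],1).tolist(),round(r['score'],2),ray('wrist',r['location'],z,cal).round(4)) for r in bot.landmark_of(q,'wrist')])
```

```text
4.65 [ 0.5311 -0.1141  0.102 ] 0.018017113612148982 [0.35432435 1.04140534 2.74760114]
hold_pivot [([318.7, 295.1], 0.73, array([ 0.5481, -0.1687,  0.0685]))]
```

View pics/w4.png

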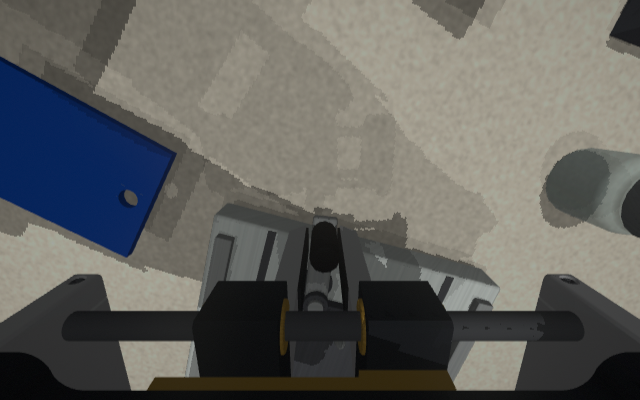

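Emit:
send_rows([
  {"rx":0,"ry":0,"rz":0.13,"x":-7.1,"y":-3.1,"z":0,"jaw":0.9},
  {"rx":0,"ry":0,"rz":0.26,"x":-13.8,"y":-7.2,"z":0,"jaw":0.9},
  {"rx":0,"ry":0,"rz":0.39,"x":-19.9,"y":-12,"z":0,"jaw":0.9},
  {"rx":0,"ry":0,"rz":0.52,"x":-25.4,"y":-17.6,"z":0,"jaw":0.9},
  {"rx":0,"ry":0,"rz":0.65,"x":-30,"y":-23.8,"z":0,"jaw":0.9},
  {"rx":0,"ry":0,"rz":0.78,"x":-33.8,"y":-30.6,"z":0,"jaw":0.9},
  {"rx":0,"ry":0,"rz":0.91,"x":-36.7,"y":-37.9,"z":0,"jaw":0.9},
  {"rx":0,"ry":0,"rz":1.04,"x":-38.7,"y":-45.4,"z":0,"jaw":0.9},
  {"rx":0,"ry":0,"rz":1.17,"x":-39.6,"y":-53.2,"z":0,"jaw":0.9},
  {"rx":0,"ry":0,"rz":1.25,"x":-39.7,"y":-58.3,"z":0,"jaw":0.9},
  {"rx":0,"ry":0,"rz":1.25,"x":-39.7,"y":-58.3,"z":0,"jaw":0.9},
  {"rx":0,"ry":0,"rz":1.25,"x":-39.7,"y":-58.3,"z":0,"jaw":0.9},
  {"rx":0,"ry":0,"rz":1.25,"x":-39.7,"y":-58.3,"z":0,"jaw":0.9},
])

```text
clock: 6.0
tcp_pos: [0.4901, -0.1728, 0.1014]
tcp_rot: [[-0.034, -0.003, -0.999], [0.999, -0.0, -0.034], [0.0, -1.0, 0.003]]
contact_force: [-8.2, -2.1, 4.0]
opening: 0.0178
```

Run:
```python
from h import *
s=bot.sense();print(s['clock'],s['tcp_pos'].round(4),s['opening'],s['contact_force'],s['joints'].round(3))
```

```text
6.0 [ 0.4901 -0.1728  0.1014] 0.017827306478308318 [-8.19810653 -2.06662258  4.00972536] [-4.090e-01  3.730e-01  1.732e+00 -1.000e-03  1.039e+00 -2.013e+00]
```

Emit:
send_rows([
  {"rx":0,"ry":0,"rz":0.03,"x":0,"y":-2,"z":0,"jaw":0.9},
  {"rx":0,"ry":0,"rz":0.06,"x":0.5,"y":-4,"z":0,"jaw":0.9},
  {"rx":0,"ry":0,"rz":0.06,"x":0.5,"y":-5,"z":0,"jaw":0.9},
  {"rx":0,"ry":0,"rz":0.06,"x":0.5,"y":-5,"z":0,"jaw":0.9},
])

```text
clock: 6.4
tcp_pos: [0.4904, -0.1764, 0.1012]
tcp_rot: [[-0.094, -0.003, -0.996], [0.996, 0.003, -0.094], [0.003, -1.0, 0.003]]
contact_force: [-8.1, 8.4, 6.5]
opening: 0.0177
```

Run:
```python
from h import *
s=bot.sense();print(s['clock'],s['tcp_pos'].round(4),s['opening'],s['contact_force'],s['joints'].round(3))
im=bot.grab_frame('wrist');save('w5',im)
```

```text
6.4 [ 0.4904 -0.1764  0.1012] 0.017726906288755166 [-8.10134365  8.44289684  6.46982747] [-4.160e-01  3.770e-01  1.727e+00  1.000e-03  1.042e+00 -2.082e+00]
```

View pics/w5.png

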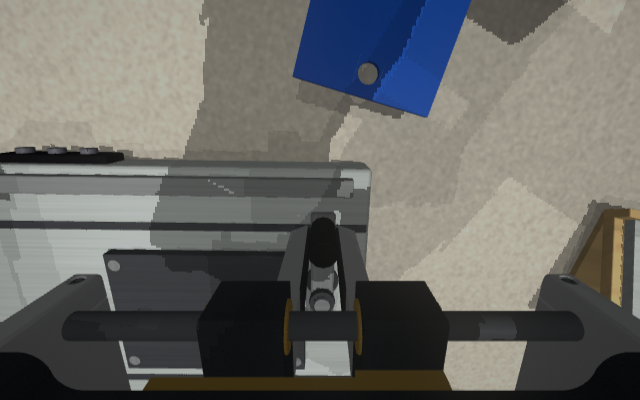

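Emit:
send_rows([
  {"rx":0,"ry":0,"rz":0,"x":0,"y":1,"z":0,"jaw":0.6},
  {"rx":0,"ry":0,"rz":0,"x":0,"y":1,"z":0,"jaw":0.5},
  {"rx":0,"ry":0,"rz":0,"x":0,"y":1,"z":45,"jaw":0.4},
  {"rx":0,"ry":0,"rz":0,"x":30,"y":-10,"z":85,"jaw":0.2},
  {"rx":0,"ry":0,"rz":0,"x":60,"y":-30,"z":120,"jaw":0},
  {"rx":0,"ry":0,"rz":0,"x":90,"y":-55,"z":150,"jaw":0},
  {"rx":0,"ry":0,"rz":0,"x":120,"y":-75,"z":180,"jaw":0},
  {"rx":0,"ry":0,"rz":0,"x":130,"y":-85,"z":190,"jaw":0},
  {"rx":0,"ry":0,"rz":0,"x":130,"y":-85,"z":190,"jaw":0},
  {"rx":0,"ry":0,"rz":0,"x":130,"y":-85,"z":190,"jaw":0},
])

```text
clock: 7.45
tcp_pos: [0.6211, -0.2623, 0.2902]
tcp_rot: [[-0.094, -0.001, -0.996], [0.996, 0.001, -0.094], [0.001, -1.0, 0.001]]
contact_force: [0.3, 0.1, -0.2]
opening: 0.0926
```

Run:
```python
from h import *
im=bot.grab_frame('wrist');cal=bot.calibration('wrist');save('w6',im)
s=bot.sense();print(s['clock'],s['tcp_pos'].round(4),s['opening'])
for q,z in [('round_pin',.055),('diamond_pin',.055),('hold_pivot',.0685),('hold_knob',.0965)]:
    print(q,[(np.round(r['location'],1).tolist(),round(r['score'],2),ray('wrist',r['location'],z,cal).round(4)) for r in bot.landmark_of(q,'wrist')])
import pickle;pickle.dump(cal,open('w6.pkl','wb'))
```

```text
7.5 [ 0.6209 -0.262   0.2902] 0.09325775280739629
round_pin [([283.5, 147.1], 0.76, array([ 0.5895, -0.3197,  0.055 ]))]
diamond_pin [([364.8, 152.7], 0.74, array([ 0.5866, -0.2062,  0.055 ]))]
hold_pivot [([398.5, 121.4], 0.68, array([ 0.5402, -0.1701,  0.0685])), ([319.9, 146.3], 0.18, array([ 0.5821, -0.2695,  0.0685]))]
hold_knob [([406.1, 74.4], 0.57, array([ 0.4871, -0.1777,  0.0965]))]
```

View pics/w6.png

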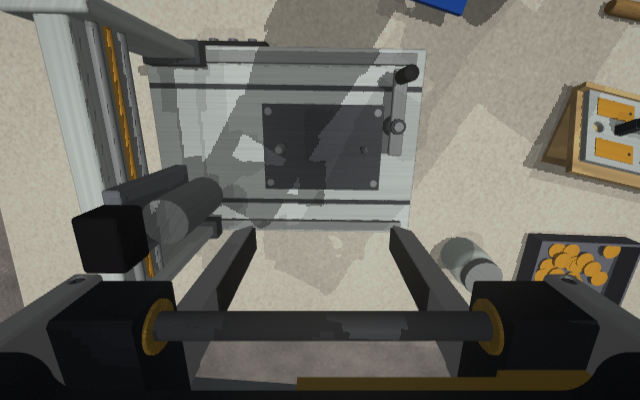

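Run:
```python
import cv2,numpy as np
a=cv2.imread('pics/w6.png')[90:200,250:410]
a=np.clip(a.astype(float)*1.6,0,255).astype(np.uint8)
cv2.imwrite('pics/w6z.png',cv2.resize(a,None,fx=5,fy=5,interpolation=cv2.INTER_CUBIC))
```

```text
(no output)
```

View pics/w6z.png

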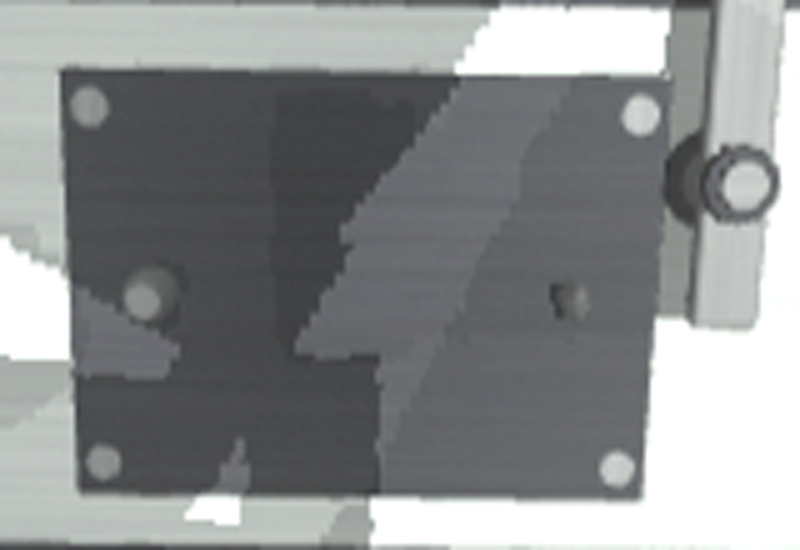

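```bash
cat > engfit.py <<'E'
from h import *
import pickle
from scipy.optimize import least_squares
cal=pickle.load(open('w6.pkl','rb'))
px=lambda u,v:np.array([(u+.5)/5-.5+250,(v+.5)/5-.5+90])
C={'corner -x-y':((-.059,-.082,.055),px(62,70)),'-x+y':((-.059,.082,.055),px(670,78)),'+x+y':((.059,.082,.055),px(640,497)),'+x-y':((.059,-.082,.055),px(78,490)),
'round top':((0,-.058,.077),px(143,300)),'diam top':((0,.058,.072),px(573,300)),'pivot':((-.032,.097,.0805),px(748,185))}
M=np.array([v[0] for v in C.values()]);Q=np.array([v[1] for v in C.values()])
def W(p):
    c,s=np.cos(p[2]),np.sin(p[2]);return M@np.array([[c,s,0],[-s,c,0],[0,0,1]])+[p[0],p[1],p[3] if len(p)>3 else 0]
f=lambda p:np.concatenate([proj('wrist',P,cal)-q for P,q in zip(W(p),Q)][:6])
for p0 in ([.585,-.26,.1],[.585,-.26,.1,0]):
    r=least_squares(f,p0);p=r.x;print(p.round(4),r.fun.reshape(-1,2).round(1).tolist())
    c,s=np.cos(p[2]),np.sin(p[2])
    for n,l in [('round',(0,-.058)),('diam',(0,.058)),('pivot',(-.032,.097))]:
        print(n,np.round([p[0]+c*l[0]-s*l[1],p[1]+s*l[0]+c*l[1]],4))
E
python3 engfit.py
```

```text
[ 0.5859 -0.2664  0.0813] [[-1.2, -1.0], [0.4, -0.8], [0.3, 0.8], [-0.4, 0.8], [-0.4, 0.0], [1.2, 0.7]]
round [ 0.5906 -0.3242]
diam [ 0.5812 -0.2086]
pivot [ 0.5461 -0.1723]
[ 0.5864 -0.2664  0.0813 -0.0056] [[-0.3, -0.4], [-0.5, -0.3], [-0.5, 0.1], [0.4, 0.2], [0.3, -0.1], [0.6, 0.5]]
round [ 0.5911 -0.3242]
diam [ 0.5817 -0.2085]
pivot [ 0.5467 -0.1723]
```

Emit:
send_rows([
  {"rx":0,"ry":0,"rz":-1.76,"x":-80,"y":505,"z":30,"jaw":0},
  {"rx":0,"ry":0,"rz":-1.76,"x":-80,"y":505,"z":30,"jaw":0},
  {"rx":0,"ry":0,"rz":-1.76,"x":-80,"y":505,"z":30,"jaw":0},
  {"rx":0,"ry":0,"rz":-1.76,"x":-80,"y":505,"z":30,"jaw":0},
  {"rx":0,"ry":0,"rz":-1.76,"x":-80,"y":505,"z":30,"jaw":0},
  {"rx":0,"ry":0,"rz":-1.76,"x":-80,"y":505,"z":30,"jaw":0},
  {"rx":0,"ry":0,"rz":-1.76,"x":-80,"y":505,"z":30,"jaw":0},
  {"rx":0,"ry":0,"rz":-1.76,"x":-80,"y":505,"z":30,"jaw":0},
  {"rx":0,"ry":0,"rz":-1.76,"x":-80,"y":505,"z":30,"jaw":0},
  {"rx":0,"ry":0,"rz":-1.76,"x":-80,"y":505,"z":30,"jaw":0},
  {"rx":0,"ry":0,"rz":-1.76,"x":-80,"y":505,"z":30,"jaw":0},
  {"rx":0,"ry":0,"rz":-1.76,"x":-80,"y":505,"z":30,"jaw":0},
  {"rx":0,"ry":0,"rz":-1.76,"x":-80,"y":505,"z":30,"jaw":0},
  {"rx":0,"ry":0,"rz":-1.76,"x":-80,"y":505,"z":30,"jaw":0},
  {"rx":0,"ry":0,"rz":-1.76,"x":-80,"y":505,"z":30,"jaw":0},
])

```text
clock: 9.2
tcp_pos: [0.5416, 0.2418, 0.3215]
tcp_rot: [[0.996, 0.0, 0.092], [-0.092, -0.0, 0.996], [0.0, -1.0, 0.0]]
contact_force: [0.2, 0.3, 1.0]
opening: 0.0939
```

Run:
```python
from h import *
im=bot.grab_frame('wrist');cal=bot.calibration('wrist');save('w7',im)
s=bot.sense();print(s['clock'],s['tcp_pos'].round(4),s['tcp_rot'].round(3).tolist(),s['joints'].round(2))
for q,z in [('disc_handle',.08),('disc_plate',.045),('large_hole',.045),('small_hole',.045)]:
    print(q,[(np.round(r['location'],1).tolist(),round(r['score'],2),ray('wrist',r['location'],z,cal).round(4)) for r in bot.landmark_of(q,'wrist')])
import pickle;pickle.dump(cal,open('w7.pkl','wb'))
a=im[50:250,180:480,::-1]
cv2.imwrite('pics/w7z.png',cv2.resize(a,(800,533),interpolation=cv2.INTER_CUBIC))
```

```text
9.25 [0.5417 0.2418 0.3215] [[0.996, 0.0, 0.093], [-0.093, 0.0, 0.996], [0.0, -1.0, 0.0]] [ 0.36  0.35  1.23 -0.    1.56  0.45]
disc_handle [([313.9, 106.5], 0.62, array([0.5392, 0.3327, 0.08  ]))]
disc_plate [([228.5, 368.0], 0.89, array([ 0.321 , -0.1391,  0.045 ])), ([324.9, 105.5], 0.63, array([0.5545, 0.3333, 0.045 ]))]
large_hole [([259.6, 372.2], 0.89, array([ 0.3803, -0.1553,  0.045 ])), ([321.6, 144.8], 0.73, array([0.5443, 0.2768, 0.045 ]))]
small_hole [([328.6, 63.5], 0.73, array([0.5649, 0.3892, 0.045 ])), ([321.9, 142.0], 0.67, array([0.5452, 0.2809, 0.045 ])), ([199.9, 362.5], 0.61, array([ 0.268 , -0.1203,  0.045 ]))]
```

View pics/w7.png

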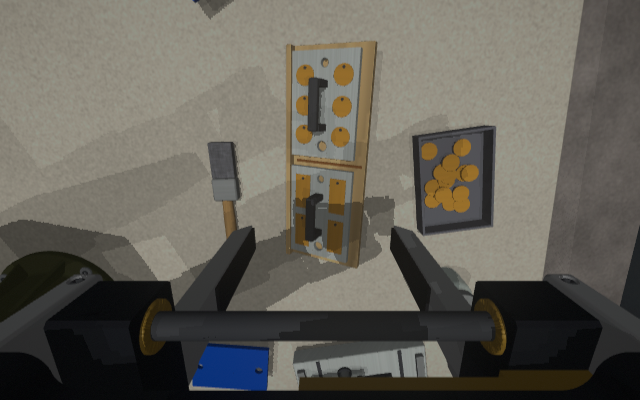

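View pics/w7z.png

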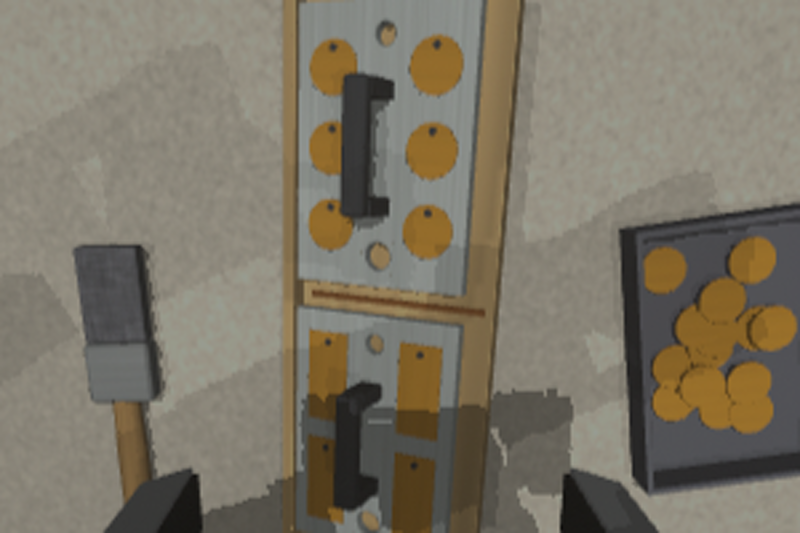

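```bash
cat > platefit.py <<'E'
from h import *
import pickle
from scipy.optimize import least_squares
from scipy.spatial.transform import Rotation as Ro
cal=pickle.load(open('w7.pkl','rb'))
k=800/300
px=lambda u,v:np.array([(u+.5)/k-.5+180,(v+.5)/k-.5+50])
C=[((0,-.058,.008),px(379,257)),((0,.058,.008),px(387,34)),((-.052,-.075,.008),px(298,278)),((.052,-.075,.008),px(467,297)),((0,0,.043),px(356,146))]
M=np.array([v[0] for v in C]);Q=np.array([v[1] for v in C])
def RR(yaw): return Ro.from_euler('ZY',[yaw,-np.radians(25)]).as_matrix()
f=lambda p:np.concatenate([proj('wrist',RR(p[3])@m+p[:3],cal)-q for m,q in zip(M,Q)])
r=least_squares(f,[.55,.33,.045,-.1],x_scale=[.01]*3+[.1]);p=r.x
print(p.round(4),r.fun.reshape(-1,2).round(1).tolist())
print('x axis',RR(p[3])[:,0].round(3),'handle',(RR(p[3])@[0,0,.038]+p[:3]).round(4))
f2=lambda p:f([p[0],p[1],.047,p[2]])
r=least_squares(f2,[.55,.33,-.1]);print(r.x.round(4),r.fun.reshape(-1,2).round(1).tolist())
E
python3 platefit.py
```

```text
[ 0.5559  0.3326  0.0455 -0.1316] [[0.2, 0.1], [0.4, -0.5], [0.7, 0.2], [-0.7, -0.1], [-0.5, 0.3]]
x axis [ 0.898 -0.119  0.423] handle [0.5399 0.3347 0.0799]
[ 0.5559  0.3326 -0.1316] [[0.2, 0.2], [0.4, -0.8], [0.6, 0.4], [-0.6, 0.1], [-0.6, 0.3]]
```

Run:
```python
from h import *
from scipy.spatial.transform import Rotation as Ro
s=bot.sense()
Rp=Ro.from_euler('ZY',[-.132,-np.radians(25)]).as_matrix()
Rt=np.stack([Rp[:,0],-Rp[:,2],Rp[:,1]],1)
print(Ro.from_matrix(Rt@s['tcp_rot'].T).as_rotvec().round(4))
H=np.array([.540,.3347,.080])
for d in (0,.03,.1): print(d,((H-d*Rt[:,1]-s['tcp_pos'])*1000).round(1))
```

```text
[-0.0493 -0.4335 -0.0369]
0 [  -1.7   92.5 -241.5]
0.03 [ -14.2   94.2 -214.3]
0.1 [ -43.6   98.1 -150.9]
```

Emit:
send_rows([
  {"rx":-0.049,"ry":-0.433,"rz":-0.037,"x":-43,"y":98,"z":-150,"jaw":0.4},
  {"rx":-0.049,"ry":-0.433,"rz":-0.037,"x":-43,"y":98,"z":-150,"jaw":0.5},
  {"rx":-0.049,"ry":-0.433,"rz":-0.037,"x":-43,"y":98,"z":-150,"jaw":0.5},
  {"rx":-0.049,"ry":-0.433,"rz":-0.037,"x":-43,"y":98,"z":-150,"jaw":0.5},
  {"rx":-0.049,"ry":-0.433,"rz":-0.037,"x":-35,"y":97,"z":-170,"jaw":0.5},
  {"rx":-0.049,"ry":-0.433,"rz":-0.037,"x":-27,"y":96,"z":-187,"jaw":0.5},
  {"rx":-0.049,"ry":-0.433,"rz":-0.037,"x":-27,"y":96,"z":-187,"jaw":0.5},
  {"rx":-0.049,"ry":-0.433,"rz":-0.037,"x":-27,"y":96,"z":-187,"jaw":0.5},
], squeeze=30)

```text
clock: 10.25
tcp_pos: [0.5147, 0.3384, 0.1349]
tcp_rot: [[0.899, 0.418, 0.132], [-0.12, -0.056, 0.991], [0.422, -0.907, 0.0]]
contact_force: [-0.1, -0.7, 0.5]
opening: 0.0468
```

Run:
```python
from h import *
im=bot.grab_frame('wrist');cal=bot.calibration('wrist');save('w8',im)
s=bot.sense();print(s['clock'],s['tcp_pos'].round(4),s['tcp_rot'].round(3).tolist(),proj('wrist',s['tcp_pos'],cal),proj('wrist',[.54,.3347,.08],cal))
sc=bot.grab_frame('scene')
cv2.imwrite('pics/s8.png',cv2.resize(sc[100:260,280:480,::-1],(800,640),interpolation=cv2.INTER_CUBIC)[:600])
c=bot.calibration('scene');print(proj('scene',s['tcp_pos'],c),proj('scene',[.54,.3347,.08],c))
```

```text
10.3 [0.5148 0.3385 0.1355] [[0.898, 0.419, 0.132], [-0.12, -0.055, 0.991], [0.423, -0.906, 0.001]] [322.46936738 250.20191977] [321.93675038 216.47394774]
[361.27948556 159.81244357] [365.10072983 176.20287559]
```

View pics/w8.png

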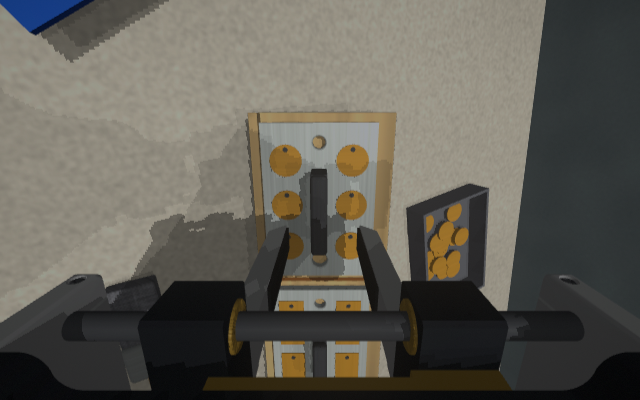

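View pics/s8.png

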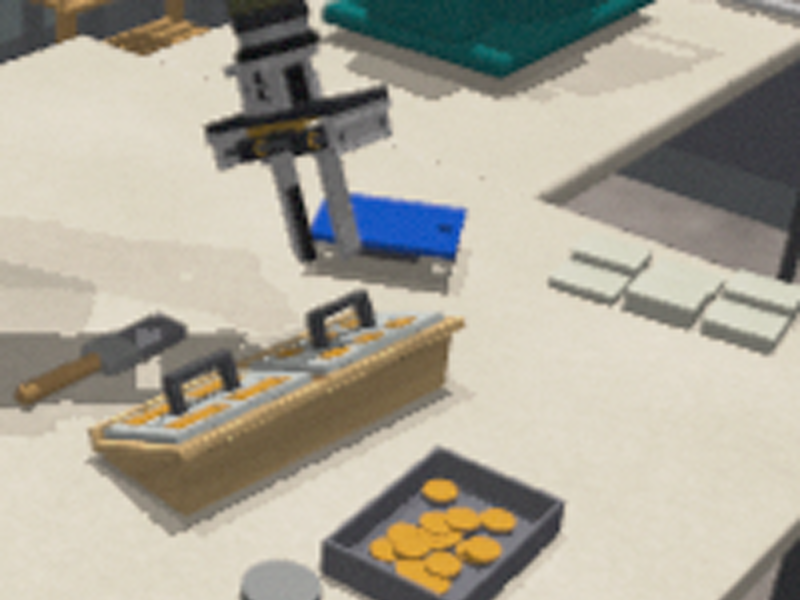

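Emit:
send_rows([
  {"rx":0,"ry":0,"rz":0,"x":8,"y":-0.5,"z":-19,"jaw":0.5},
  {"rx":0,"ry":0,"rz":0,"x":16,"y":-1,"z":-38,"jaw":0.5},
  {"rx":0,"ry":0,"rz":0,"x":23.5,"y":-1.6,"z":-56,"jaw":0.5},
  {"rx":0,"ry":0,"rz":0,"x":23.5,"y":-1.6,"z":-56,"jaw":0.5},
  {"rx":0,"ry":0,"rz":0,"x":23.5,"y":-1.6,"z":-56,"jaw":0.5},
])

```text
clock: 10.85
tcp_pos: [0.5381, 0.3371, 0.0795]
tcp_rot: [[0.898, 0.419, 0.132], [-0.12, -0.055, 0.991], [0.423, -0.906, 0.001]]
contact_force: [-0.2, -0.4, 0.4]
opening: 0.0469
```

Run:
```python
from h import *
im=bot.grab_frame('wrist');save('w9',im)
s=bot.sense();print(s['clock'],s['tcp_pos'].round(4),s['contact_force'])
sc=bot.grab_frame('scene')
cv2.imwrite('pics/s9.png',cv2.resize(sc[100:260,280:480,::-1],(800,640),interpolation=cv2.INTER_CUBIC)[:600])
```

```text
10.9 [0.5382 0.3372 0.08  ] [-0.63944121  0.78838308 -0.22406068]
```

View pics/w9.png

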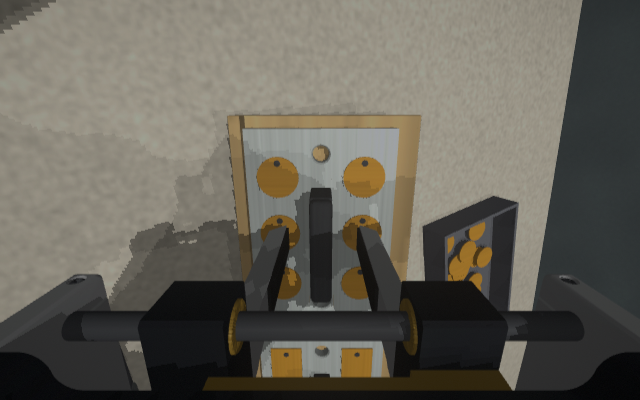

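View pics/s9.png

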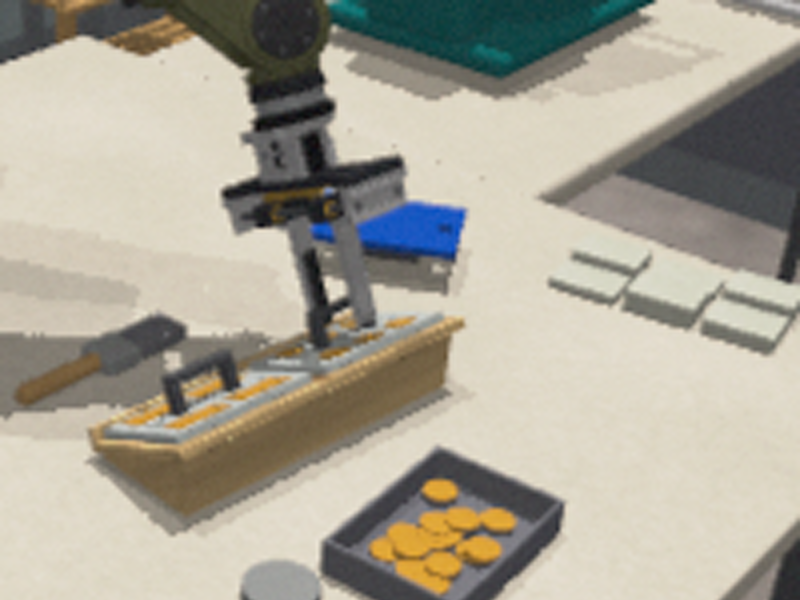

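Emit:
send_rows([
  {"rx":0,"ry":0,"rz":0,"x":0,"y":0,"z":0,"jaw":0.7},
  {"rx":0,"ry":0,"rz":0,"x":0,"y":0,"z":0,"jaw":0.85},
  {"rx":0,"ry":0,"rz":0,"x":0,"y":0,"z":0,"jaw":1},
  {"rx":0,"ry":0,"rz":0,"x":0,"y":0,"z":0,"jaw":1},
  {"rx":0,"ry":0,"rz":0,"x":0,"y":0,"z":0,"jaw":1},
  {"rx":0,"ry":0,"rz":0,"x":0,"y":0,"z":0,"jaw":1},
], squeeze=35)

```text
clock: 11.55
tcp_pos: [0.538, 0.3369, 0.0785]
tcp_rot: [[0.899, 0.418, 0.132], [-0.12, -0.055, 0.991], [0.422, -0.907, 0.0]]
contact_force: [-2.6, 0.2, 2.5]
opening: 0.0138
```

Emit:
send_rows([
  {"rx":0,"ry":0,"rz":0,"x":-4,"y":0.5,"z":9,"jaw":1},
  {"rx":0,"ry":0,"rz":0,"x":-12,"y":1.6,"z":27,"jaw":1},
  {"rx":0,"ry":0,"rz":0,"x":-25,"y":3,"z":54,"jaw":1},
  {"rx":0,"ry":0,"rz":0,"x":-25,"y":3,"z":90,"jaw":1},
  {"rx":0,"ry":0,"rz":0,"x":-25,"y":3,"z":120,"jaw":1},
  {"rx":0,"ry":0,"rz":0,"x":-25,"y":3,"z":140,"jaw":1},
  {"rx":0,"ry":0,"rz":0,"x":-25,"y":3,"z":140,"jaw":1},
])

```text
clock: 12.25
tcp_pos: [0.5135, 0.3404, 0.2217]
tcp_rot: [[0.897, 0.422, 0.132], [-0.121, -0.053, 0.991], [0.425, -0.905, 0.004]]
contact_force: [0.0, -0.5, -3.5]
opening: 0.0135
```

Run:
```python
from h import *
im=bot.grab_frame('wrist');save('w10',im)
s=bot.sense();print(s['clock'],s['tcp_pos'].round(4),s['contact_force'],s['ft_torque'],s['opening'])
from scipy.spatial.transform import Rotation as Ro
yaw=.0813
Rt=np.stack([[np.cos(yaw),np.sin(yaw),0],[0,0,-1],[-np.sin(yaw),np.cos(yaw),0]],1)
print(Ro.from_matrix(Rt@s['tcp_rot'].T).as_rotvec().round(4), ((np.array([.5862,-.2664,.20])-s['tcp_pos'])*1000).round(1))
```

```text
12.3 [0.5129 0.34   0.2192] [ 0.22059701  0.48038776 -3.78754494] [ 0.01718353  0.3940284  -0.00334176] 0.013277405616563539
[0.0095 0.4374 0.2107] [  73.3 -606.4  -19.2]
```

View pics/w10.png

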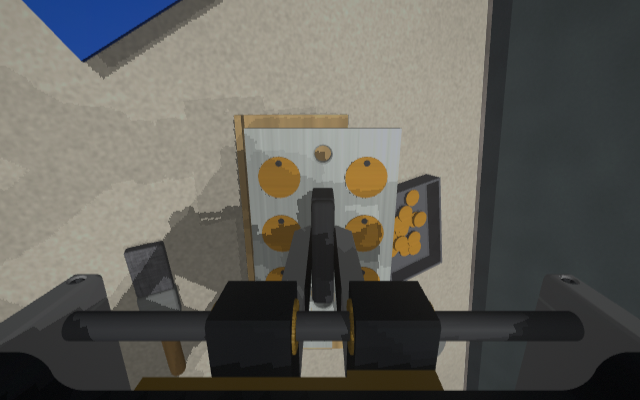

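Run:
```python
import cv2,numpy as np
a=cv2.imread('pics/w10.png')[110:310,220:420]
cv2.imwrite('pics/w10z.png',cv2.resize(a,(600,600),interpolation=cv2.INTER_CUBIC))
```

```text
(no output)
```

View pics/w10z.png

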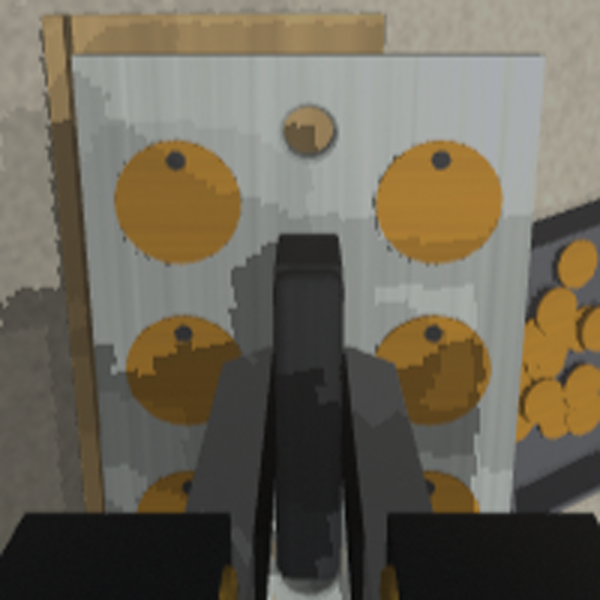

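Run:
```python
from h import *
from scipy.optimize import least_squares
from scipy.spatial.transform import Rotation as Ro
s=bot.sense();cal=bot.calibration('wrist')
px=lambda u,v:np.array([(u+.5)/3-.5+220,(v+.5)/3-.5+110])
C=[((-.052,.075,.008),px(72,56)),((.052,.075,.008),px(545,54)),((0,.058,.008),px(309,131)),((-.007,.035,.043),px(274,270)),((.007,.035,.043),px(343,270)),((0,-.035,.043),px(308,582))]
B=np.array([[1,0,0],[0,0,1],[0,-1,0]]).T # plate->tool axes: px->x, py->tool z, pz->-tool y
def pt(p,m):
    m=Ro.from_rotvec([p[3],0,p[4]]).apply(np.array(m)-[0,0,.038])+p[:3]   # plate-aligned at TCP
    t=np.array([m[0],-m[2],m[1]]); return s['tcp_pos']+s['tcp_rot']@t
f=lambda p:np.concatenate([proj('wrist',pt(p,m),cal)-q for m,q in C])
r=least_squares(f,np.zeros(5),x_scale=[.01]*3+[.1]*2);print(r.x.round(4),r.fun.reshape(-1,2).round(1).tolist())
g=lambda p:f([0,p[0],p[1],p[2],0]);r=least_squares(g,np.zeros(3));print(r.x.round(4),r.fun.reshape(-1,2).round(1).tolist())
```

```text
[ 0.0001 -0.0012 -0.0013 -0.0244  0.    ] [[0.5, -0.7], [-0.7, -0.1], [-0.2, -0.0], [-0.5, 0.3], [0.6, 0.2], [0.3, 0.3]]
[-0.0012 -0.0013 -0.0244] [[0.4, -0.7], [-0.8, -0.1], [-0.3, -0.0], [-0.6, 0.3], [0.5, 0.2], [0.2, 0.3]]
```

Emit:
send_rows([
  {"rx":0,"ry":0.05,"rz":0.02,"x":3,"y":-20,"z":0,"jaw":1},
  {"rx":0,"ry":0.1,"rz":0.04,"x":8,"y":-60,"z":0,"jaw":1},
  {"rx":0,"ry":0.15,"rz":0.06,"x":13,"y":-105,"z":0,"jaw":1},
  {"rx":0,"ry":0.2,"rz":0.08,"x":18,"y":-150,"z":0,"jaw":1},
  {"rx":0,"ry":0.25,"rz":0.1,"x":24,"y":-195,"z":0,"jaw":1},
  {"rx":0.002,"ry":0.3,"rz":0.12,"x":30,"y":-240,"z":0,"jaw":1},
  {"rx":0.003,"ry":0.34,"rz":0.14,"x":36,"y":-285,"z":0,"jaw":1},
  {"rx":0.005,"ry":0.38,"rz":0.16,"x":42,"y":-330,"z":0,"jaw":1},
  {"rx":0.006,"ry":0.41,"rz":0.18,"x":48,"y":-375,"z":0,"jaw":1},
  {"rx":0.008,"ry":0.43,"rz":0.2,"x":54,"y":-420,"z":0,"jaw":1},
  {"rx":0.0095,"ry":0.4374,"rz":0.2107,"x":60,"y":-465,"z":0,"jaw":1},
  {"rx":0.0095,"ry":0.4374,"rz":0.2107,"x":66,"y":-510,"z":0,"jaw":1},
  {"rx":0.0095,"ry":0.4374,"rz":0.2107,"x":70,"y":-550,"z":0,"jaw":1},
  {"rx":0.0095,"ry":0.4374,"rz":0.2107,"x":72,"y":-585,"z":0,"jaw":1},
  {"rx":0.0095,"ry":0.4374,"rz":0.2107,"x":73,"y":-605,"z":-5,"jaw":1},
  {"rx":0.0095,"ry":0.4374,"rz":0.2107,"x":73,"y":-605,"z":-20,"jaw":1},
  {"rx":0.0095,"ry":0.4374,"rz":0.2107,"x":73,"y":-605,"z":-40,"jaw":1},
  {"rx":0.0095,"ry":0.4374,"rz":0.2107,"x":73,"y":-605,"z":-60,"jaw":1},
  {"rx":0.0095,"ry":0.4374,"rz":0.2107,"x":73,"y":-605,"z":-60,"jaw":1},
  {"rx":0.0095,"ry":0.4374,"rz":0.2107,"x":73,"y":-605,"z":-60,"jaw":1},
])

```text
clock: 14.3
tcp_pos: [0.5861, -0.2641, 0.158]
tcp_rot: [[0.997, -0.002, -0.083], [0.083, -0.001, 0.997], [-0.002, -1.0, -0.0]]
contact_force: [0.2, 0.3, -3.0]
opening: 0.0133
```

Run:
```python
from h import *
im=bot.grab_frame('wrist');save('w11',im);cal=bot.calibration('wrist')
s=bot.sense();print(s['clock'],s['tcp_pos'].round(4),s['tcp_rot'].round(3).tolist(),s['contact_force'].round(1),s['ft_torque'].round(3),s['opening'])
import pickle;pickle.dump((s,cal),open('w11.pkl','wb'))
cv2.imwrite('pics/w11z.png',cv2.resize(im[100:300,220:420,::-1],(600,600),interpolation=cv2.INTER_CUBIC))
for n,p in [('diamtop',(.5815,-.2086,.072)),('c++',(.5862,-.2664)),]:
    if len(p)==3: print(n,proj('wrist',p,cal))
for l in [(-.059,.082),(.059,.082)]:
    c,sn=np.cos(.0813),np.sin(.0813);print('corner',proj('wrist',[.5862+c*l[0]-sn*l[1],-.2664+sn*l[0]+c*l[1],.055],cal))
```

```text
14.35 [ 0.5864 -0.2644  0.1589] [[0.997, -0.0, -0.082], [0.082, -0.001, 0.997], [-0.001, -1.0, -0.001]] [-0.8  0.4 -3.2] [-0.025 -0.072  0.01 ] 0.013588006380408362
diamtop [321.91872447 144.33464571]
corner [256.192319   115.11926987]
corner [387.65347576 115.29205583]
```

View pics/w11.png

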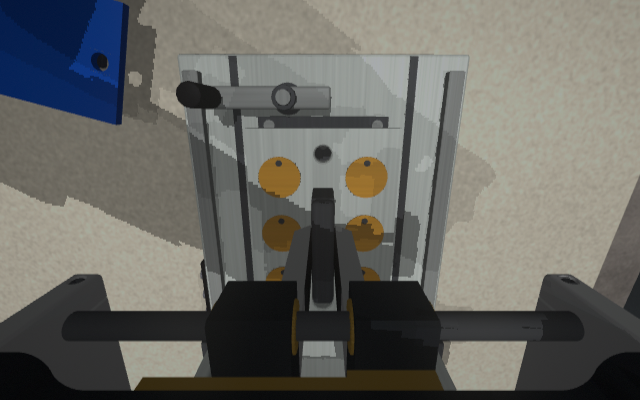

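View pics/w11z.png

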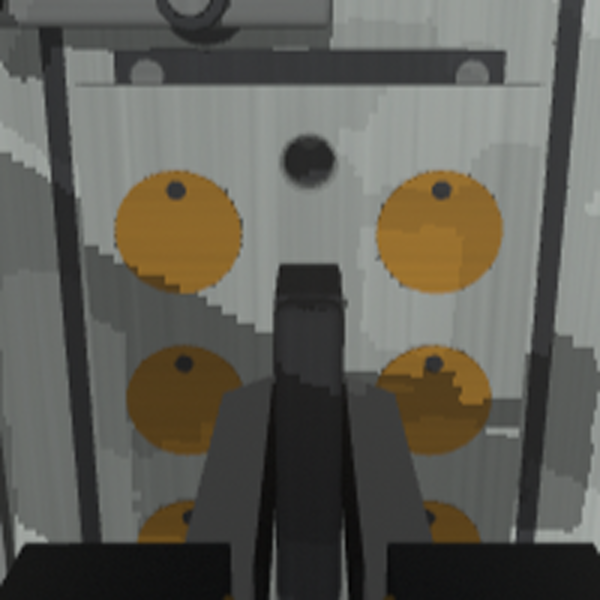

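```bash
cat > joint.py <<'E'
from h import *
import pickle
from scipy.optimize import least_squares
from scipy.spatial.transform import Rotation as Ro
s11,c11=pickle.load(open('w11.pkl','rb'));c6=pickle.load(open('w6.pkl','rb'))
p6=lambda u,v:np.array([(u+.5)/5-.5+250,(v+.5)/5-.5+90])
p11=lambda u,v:np.array([(u+.5)/3-.5+220,(v+.5)/3-.5+100])
E6=[((-.059,-.082,.055),p6(62,70)),((-.059,.082,.055),p6(670,78)),((.059,.082,.055),p6(640,497)),((.059,-.082,.055),p6(78,490)),((0,-.058,.077),p6(143,300)),((0,.058,.072),p6(573,300))]
E11=[((-.059,.082,.055),p11(115,50)),((.059,.082,.055),p11(505,50))]
P11=[((-.052,.075,.008),p11(75,85)),((.052,.075,.008),p11(545,85)),((0,.058,.008),p11(308,161)),((-.007,.035,.043),p11(275,300)),((.007,.035,.043),p11(343,300))]
def pr(c,P,q):
    K=np.array(c['mtx']).copy();K[0,0]*=1+q[6];K[1,1]*=1+q[6];R=np.array(c['attitude'])
    X=R.T@(P-np.array(c['eye']))
    X=Ro.from_rotvec(q[3:6]).apply(X-q[:3]);x=K@X;return x[:2]/x[2]
def f(v):
    e=v[:3];q=v[3:10];dy,dz,roll,pyaw=v[10:14]
    c,s=np.cos(e[2]),np.sin(e[2]);A=np.array([[c,-s,0],[s,c,0],[0,0,1]]);o=np.array([e[0],e[1],0])
    r=[]
    for m,u in E6: r.append((pr(c6,A@m+o,q)-u)/.4)
    for m,u in E11: r.append((pr(c11,A@m+o,q)-u)/.4)
    for m,u in P11:
        m=Ro.from_rotvec([roll,0,pyaw]).apply(np.array(m)-[0,0,.038])+[0,dy,dz]
        r.append((pr(c11,s11['tcp_pos']+s11['tcp_rot']@np.array([m[0],-m[2],m[1]]),q)-u)/.4)
    r.append(q[:3]/.0015);r.append(q[3:6]/.005);r.append([q[6]/.01]);r.append([dz/.003,roll/.02,pyaw/.01])
    return np.concatenate(r)
v0=np.zeros(14);v0[:3]=[.586,-.266,.08]
r=least_squares(f,v0,x_scale=np.r_[.01,.01,.1,[.01]*3,[.01]*3,.01,.01,.01,.1,.1]);v=r.x
cov=np.sqrt(np.diag(np.linalg.inv(r.jac.T@r.jac)))
print('eng',v[:3].round(4),cov[:3].round(4));print('cam',v[3:10].round(4));print('plate',v[10:].round(4),cov[10:].round(4))
print((r.fun[:26]*.4).reshape(-1,2).round(1).tolist())
E
python3 joint.py
```

```text
eng [ 0.5865 -0.2676  0.0821] [0.0003 0.0004 0.0049]
cam [ 0.0003  0.0009 -0.0005  0.0014  0.0038  0.0015 -0.0108]
plate [-0.0018  0.0008 -0.025   0.0005] [0.0007 0.0013 0.0096 0.0046]
[[-0.5, -0.4], [-0.3, -0.4], [-0.4, 0.3], [0.4, 0.2], [0.1, -0.0], [0.6, 0.6], [0.1, -0.1], [-0.2, 0.0], [0.2, -0.3], [-0.5, -0.2], [0.4, 0.0], [-0.7, 0.2], [0.7, 0.2]]
```

Emit:
send_rows([
  {"rx":0,"ry":0,"rz":0,"x":0,"y":-1.4,"z":-10,"jaw":1},
  {"rx":0,"ry":0,"rz":0,"x":0,"y":-1.4,"z":-22,"jaw":1},
  {"rx":0,"ry":0,"rz":0,"x":0,"y":-1.4,"z":-32,"jaw":1},
  {"rx":0,"ry":0,"rz":0,"x":0,"y":-1.4,"z":-38,"jaw":1},
  {"rx":0,"ry":0,"rz":0,"x":0,"y":-1.4,"z":-38,"jaw":1},
  {"rx":0,"ry":0,"rz":0,"x":0,"y":-1.4,"z":-38,"jaw":1},
])

```text
clock: 14.95
tcp_pos: [0.5862, -0.2666, 0.1205]
tcp_rot: [[0.997, -0.001, -0.082], [0.082, -0.001, 0.997], [-0.001, -1.0, -0.001]]
contact_force: [0.2, -0.2, -3.0]
opening: 0.0131
```

Run:
```python
from h import *
im=bot.grab_frame('wrist');cal=bot.calibration('wrist')
s=bot.sense();print(s['clock'],s['tcp_pos'].round(4),s['contact_force'].round(1),s['ft_torque'].round(3))
import pickle;pickle.dump((s,cal),open('w12.pkl','wb'));save('w12',im)
cv2.imwrite('pics/w12z.png',cv2.resize(np.clip(im[100:200,240:400,::-1]*1.5,0,255).astype(np.uint8),(800,500),interpolation=cv2.INTER_CUBIC))
```

```text
15.0 [ 0.5862 -0.2666  0.1208] [-0.2 -0.3 -2.7] [ 0.008 -0.082  0.037]
```

View pics/w12z.png

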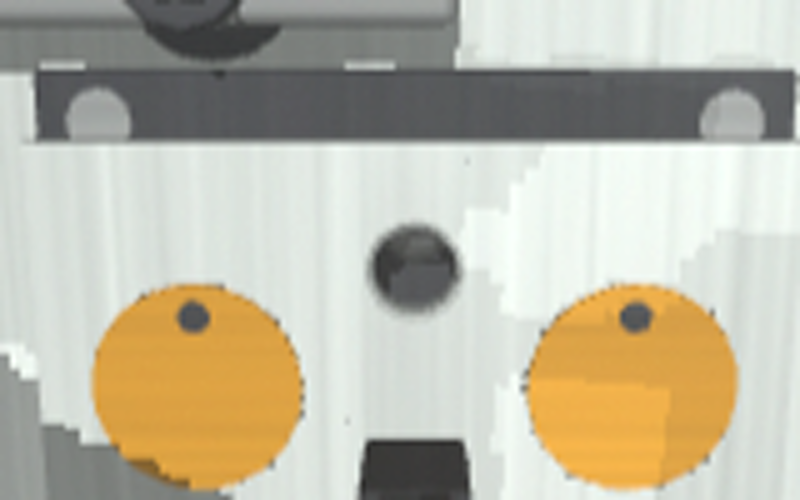

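```bash
cat >> joint.py <<'E'
s12,c12=pickle.load(open('w12.pkl','rb'))
e=v[:3];q=v[3:10];c,s=np.cos(e[2]),np.sin(e[2]);A=np.array([[c,-s,0],[s,c,0],[0,0,1]]);o=np.array([e[0],e[1],0])
z=lambda p:((p-[240,100]+.5)*5-.5).round(1)
for m in [(0,.058,.072),(-.0025,.058,.072),(.0025,.058,.072),(0,.060,.072),(0,.056,.072),(-.059,.082,.055),(.059,.082,.055)]: print(m,z(pr(c12,A@m+o,q)))
for m in [(0,.058,.008),(0,.058,0),(0,.06375,0),(0,.05225,0),(-.052,.075,.008)]:
    m=Ro.from_rotvec([v[12],0,v[13]]).apply(np.array(m)-[0,0,.038])+[0,v[10],v[11]]
    P=s12['tcp_pos']+s12['tcp_rot']@np.array([m[0],-m[2],m[1]])
    print('plate',P.round(4),z(pr(c12,P,q)))
E
python3 joint.py | tail -12
python3 - <<'E'
import cv2,numpy as np
im=cv2.imread('pics/w12.png')[138:170,305:342].astype(float)
im=np.clip((im-20)*3,0,255).astype(np.uint8)
cv2.imwrite('pics/w12h.png',cv2.resize(im,None,fx=16,fy=16,interpolation=cv2.INTER_CUBIC))
E
```

```text
(0, 0.058, 0.072) [417.4 241.4]
(-0.0025, 0.058, 0.072) [400.6 241.4]
(0.0025, 0.058, 0.072) [434.2 241.4]
(0, 0.06, 0.072) [417.4 227.8]
(0, 0.056, 0.072) [417.4 254.9]
(-0.059, 0.082, 0.055) [38.3 72.4]
(0.059, 0.082, 0.055) [797.5  72.5]
plate [ 0.5817 -0.2114  0.0901] [415.7 269.1]
plate [ 0.5817 -0.2116  0.0821] [415.8 262.7]
plate [ 0.5812 -0.2059  0.082 ] [415.8 221.7]
plate [ 0.5822 -0.2173  0.0823] [415.7 303.1]
plate [ 0.5285 -0.1987  0.0897] [ 26.2 141. ]
```

View pics/w12h.png

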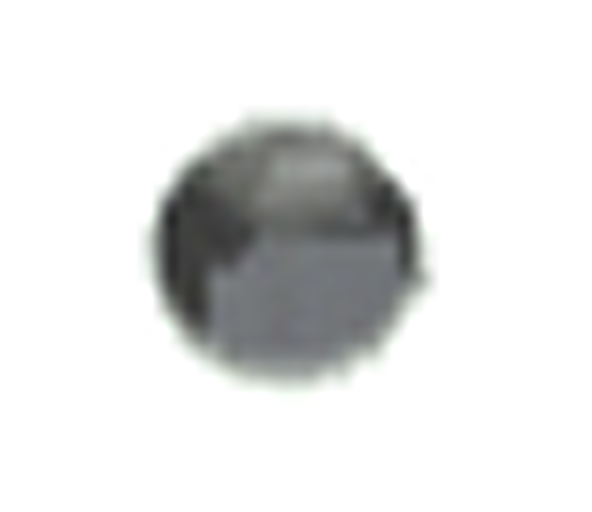

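Emit:
send_rows([
  {"rx":0,"ry":0,"rz":0,"x":0.7,"y":0.8,"z":0,"jaw":1},
  {"rx":0,"ry":0,"rz":0,"x":0.7,"y":0.8,"z":-3,"jaw":1},
  {"rx":0,"ry":0,"rz":0,"x":0.7,"y":0.8,"z":-6,"jaw":1},
  {"rx":0,"ry":0,"rz":0,"x":0.7,"y":0.8,"z":-9,"jaw":1},
  {"rx":0,"ry":0,"rz":0,"x":0.7,"y":0.8,"z":-11,"jaw":1},
  {"rx":0,"ry":0,"rz":0,"x":0.7,"y":0.8,"z":-12,"jaw":1},
  {"rx":0,"ry":0,"rz":0,"x":0.7,"y":0.8,"z":-12,"jaw":1},
])

```text
clock: 15.7
tcp_pos: [0.5867, -0.2655, 0.1084]
tcp_rot: [[0.997, -0.001, -0.082], [0.082, -0.001, 0.997], [-0.001, -1.0, -0.001]]
contact_force: [-0.6, 1.3, -1.4]
opening: 0.0134
```

Run:
```python
from h import *
im=bot.grab_frame('wrist')
s=bot.sense();print(s['clock'],s['tcp_pos'].round(4),s['contact_force'].round(1),s['ft_torque'].round(3))
cv2.imwrite('pics/w13z.png',cv2.resize(np.clip(im[100:200,240:400,::-1]*1.5,0,255).astype(np.uint8),(800,500),interpolation=cv2.INTER_CUBIC))
im=np.clip((im[138:170,305:342,::-1].astype(float)-20)*3,0,255).astype(np.uint8)
cv2.imwrite('pics/w13h.png',cv2.resize(im,None,fx=16,fy=16,interpolation=cv2.INTER_CUBIC))
```

```text
15.75 [ 0.5867 -0.2656  0.1085] [-2.1  1.8 -2.1] [ 0.286  0.171 -0.017]
```

View pics/w13h.png

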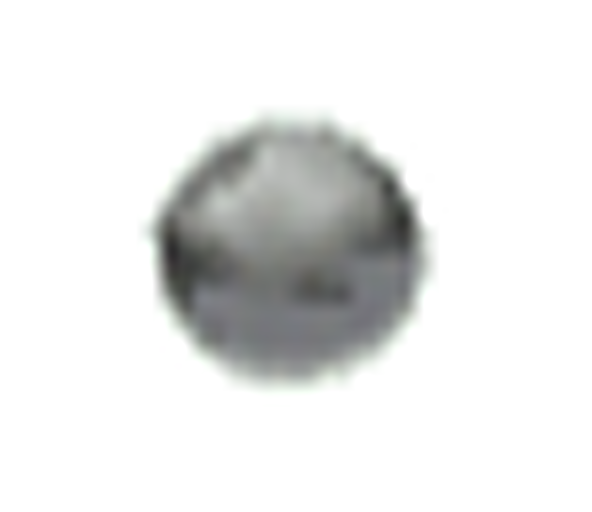

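Emit:
send_rows([
  {"rx":0,"ry":0,"rz":-0.006,"x":-0.2,"y":0.8,"z":0,"jaw":1},
  {"rx":0,"ry":0,"rz":-0.006,"x":-0.2,"y":0.8,"z":-2,"jaw":1},
  {"rx":0,"ry":0,"rz":-0.006,"x":-0.2,"y":0.8,"z":-4,"jaw":1},
  {"rx":0,"ry":0,"rz":-0.006,"x":-0.2,"y":0.8,"z":-5,"jaw":1},
  {"rx":0,"ry":0,"rz":-0.006,"x":-0.2,"y":0.8,"z":-5,"jaw":1},
])

```text
clock: 16.25
tcp_pos: [0.5865, -0.2649, 0.1031]
tcp_rot: [[0.997, -0.001, -0.076], [0.076, -0.001, 0.997], [-0.001, -1.0, -0.001]]
contact_force: [0.1, -0.2, -3.0]
opening: 0.0137
```

Run:
```python
from h import *
im=bot.grab_frame('wrist')
s=bot.sense();print(s['clock'],s['tcp_pos'].round(4),s['contact_force'].round(1),s['ft_torque'].round(3))
cv2.imwrite('pics/w14z.png',cv2.resize(np.clip(im[100:200,240:400,::-1]*1.5,0,255).astype(np.uint8),(800,500),interpolation=cv2.INTER_CUBIC))
im=np.clip((im[138:170,305:342,::-1].astype(float)-20)*3,0,255).astype(np.uint8)
cv2.imwrite('pics/w14h.png',cv2.resize(im,None,fx=16,fy=16,interpolation=cv2.INTER_CUBIC))
```

```text
16.3 [ 0.5865 -0.265   0.1033] [-0.7  0.5 -3.4] [ 0.004 -0.055 -0.012]
```

View pics/w14h.png

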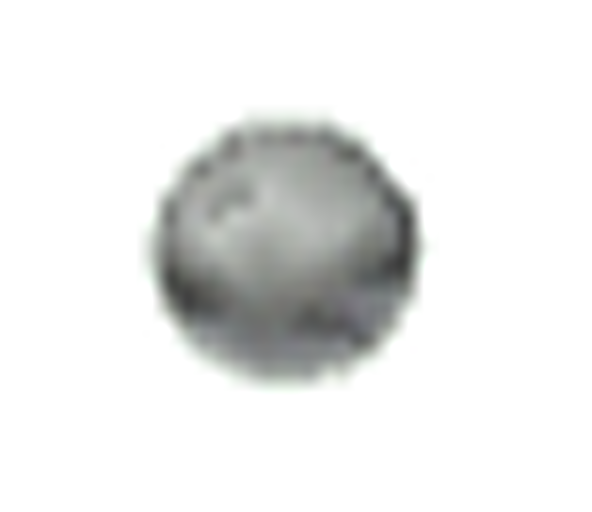

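View pics/w14z.png

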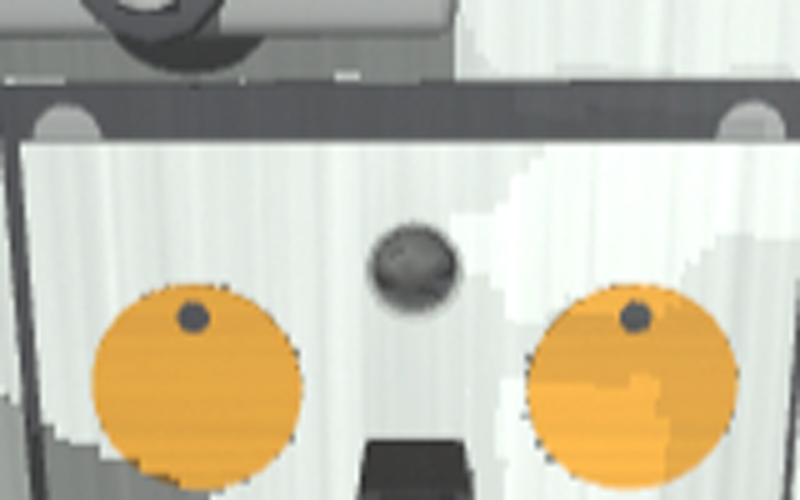

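Emit:
send_rows([
  {"rx":0,"ry":0,"rz":0,"x":0,"y":0.2,"z":-2,"jaw":1},
  {"rx":0,"ry":0,"rz":0,"x":0,"y":0.2,"z":-4,"jaw":1},
  {"rx":0,"ry":0,"rz":0,"x":0,"y":0.2,"z":-6,"jaw":1},
  {"rx":0,"ry":0,"rz":0,"x":0,"y":0.2,"z":-7.5,"jaw":1},
  {"rx":0,"ry":0,"rz":0,"x":0,"y":0.2,"z":-8.5,"jaw":1},
  {"rx":0,"ry":0,"rz":0,"x":0,"y":0.2,"z":-8.5,"jaw":1},
])

```text
clock: 16.9
tcp_pos: [0.5865, -0.2647, 0.0947]
tcp_rot: [[0.997, -0.001, -0.076], [0.076, -0.001, 0.997], [-0.001, -1.0, -0.001]]
contact_force: [0.2, -0.2, -3.5]
opening: 0.0137
```

Run:
```python
from h import *
s=bot.sense();print(s['clock'],s['tcp_pos'].round(4),s['contact_force'].round(1),s['ft_torque'].round(3))
```

```text
16.9 [ 0.5865 -0.2647  0.0947] [ 0.2 -0.2 -3.5] [-0.081 -0.042  0.033]
```

Still free. Final millimetres.

Emit:
send_rows([
  {"rx":0,"ry":0,"rz":0,"x":0,"y":0,"z":-0.7,"jaw":1},
  {"rx":0,"ry":0,"rz":0,"x":0,"y":0,"z":-1.4,"jaw":1},
  {"rx":0,"ry":0,"rz":0,"x":0,"y":0,"z":-2,"jaw":1},
  {"rx":0,"ry":0,"rz":0,"x":0,"y":0,"z":-2,"jaw":1},
])

```text
clock: 17.3
tcp_pos: [0.5866, -0.2647, 0.0934]
tcp_rot: [[0.997, -0.001, -0.076], [0.076, -0.001, 0.997], [-0.001, -1.0, -0.001]]
contact_force: [-4.0, 1.2, 2.1]
opening: 0.0137
```

Emit:
send_rows([
  {"rx":0,"ry":0,"rz":0,"x":0,"y":0,"z":-0.5,"jaw":1},
  {"rx":0,"ry":0,"rz":0,"x":0,"y":0,"z":-1,"jaw":1},
  {"rx":0,"ry":0,"rz":0,"x":0,"y":0,"z":-1,"jaw":1},
])

```text
clock: 17.6
tcp_pos: [0.5866, -0.2648, 0.0934]
tcp_rot: [[0.997, -0.0, -0.076], [0.076, -0.002, 0.997], [-0.0, -1.0, -0.002]]
contact_force: [-8.0, 3.3, 12.6]
opening: 0.0133
```

Run:
```python
from h import *
im=bot.grab_frame('wrist');save('w15',im)
s=bot.sense();print(s['clock'],s['tcp_pos'].round(4),s['contact_force'].round(1),s['ft_torque'].round(3))
sc=bot.grab_frame('scene')
cv2.imwrite('pics/s15.png',cv2.resize(sc[200:350,130:330,::-1],(800,600),interpolation=cv2.INTER_CUBIC))
```

```text
17.65 [ 0.5866 -0.2647  0.0934] [-8.5  3.  11.8] [ 0.675  1.438 -0.016]
```

View pics/w15.png

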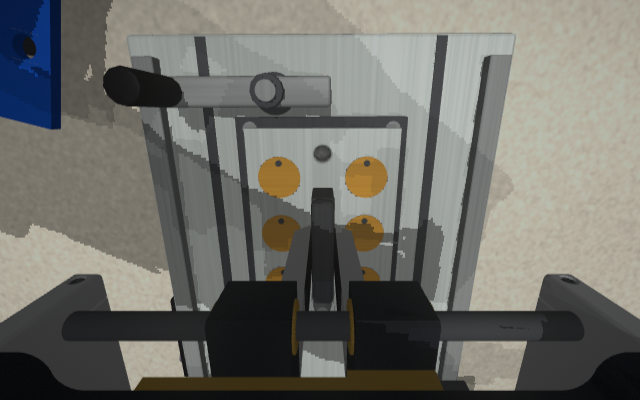

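View pics/s15.png

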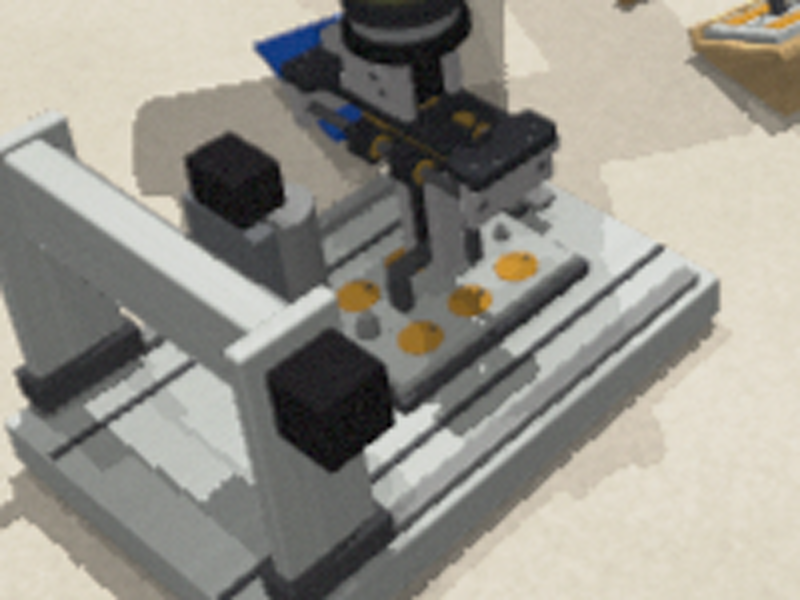

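Emit:
send_rows([
  {"rx":0,"ry":0,"rz":0,"x":-0.5,"y":0.2,"z":0.3,"jaw":1},
  {"rx":0,"ry":0,"rz":0,"x":-0.8,"y":0.3,"z":0.3,"jaw":1},
  {"rx":0,"ry":0,"rz":0,"x":-0.8,"y":0.3,"z":0,"jaw":1},
  {"rx":0,"ry":0,"rz":0,"x":-0.8,"y":0.3,"z":0,"jaw":1},
])

```text
clock: 18.1
tcp_pos: [0.5866, -0.2648, 0.0934]
tcp_rot: [[0.997, 0.002, -0.076], [0.076, -0.002, 0.997], [0.002, -1.0, -0.003]]
contact_force: [-1.7, 0.3, 9.0]
opening: 0.0137
```

Run:
```python
from h import *
s=bot.sense();print(s['clock'],s['tcp_pos'].round(4),s['contact_force'].round(1),s['ft_torque'].round(3))
```

```text
18.1 [ 0.5866 -0.2648  0.0934] [-1.7  0.3  9. ] [0.162 0.168 0.046]
```

Emit:
send_rows([
  {"rx":0,"ry":0,"rz":0,"x":0,"y":0,"z":0.7,"jaw":1},
  {"rx":0,"ry":0,"rz":0,"x":0,"y":0,"z":0.7,"jaw":0.8},
  {"rx":0,"ry":0,"rz":0,"x":0,"y":0,"z":0.7,"jaw":0.65},
  {"rx":0,"ry":0,"rz":0,"x":0,"y":0,"z":0.7,"jaw":0.6},
  {"rx":0,"ry":0,"rz":0,"x":0,"y":0,"z":20,"jaw":0.6},
  {"rx":0,"ry":0,"rz":0,"x":0,"y":0,"z":50,"jaw":0.6},
  {"rx":0,"ry":0,"rz":0,"x":0,"y":0,"z":65,"jaw":0.6},
  {"rx":0,"ry":0,"rz":0,"x":0,"y":0,"z":65,"jaw":0.6},
])

```text
clock: 18.9
tcp_pos: [0.5865, -0.2648, 0.159]
tcp_rot: [[0.997, 0.002, -0.076], [0.076, -0.003, 0.997], [0.002, -1.0, -0.003]]
contact_force: [-0.9, -0.4, 0.0]
opening: 0.0377
```

Run:
```python
from h import *
im=bot.grab_frame('wrist');save('w16',im);cal=bot.calibration('wrist')
s=bot.sense();print(s['clock'],s['tcp_pos'].round(4),s['contact_force'].round(1),s['opening'])
sc=bot.grab_frame('scene')
cv2.imwrite('pics/s16.png',cv2.resize(sc[200:350,130:330,::-1],(800,600),interpolation=cv2.INTER_CUBIC))
import pickle;pickle.dump((s,cal),open('w16.pkl','wb'))
cv2.imwrite('pics/w16z.png',cv2.resize(im[90:240,220:420,::-1],(800,600),interpolation=cv2.INTER_CUBIC))
```

```text
18.95 [ 0.5859 -0.2645  0.1571] [-0.4 -0.1  0.3] 0.0378225016142048
```

View pics/w16z.png

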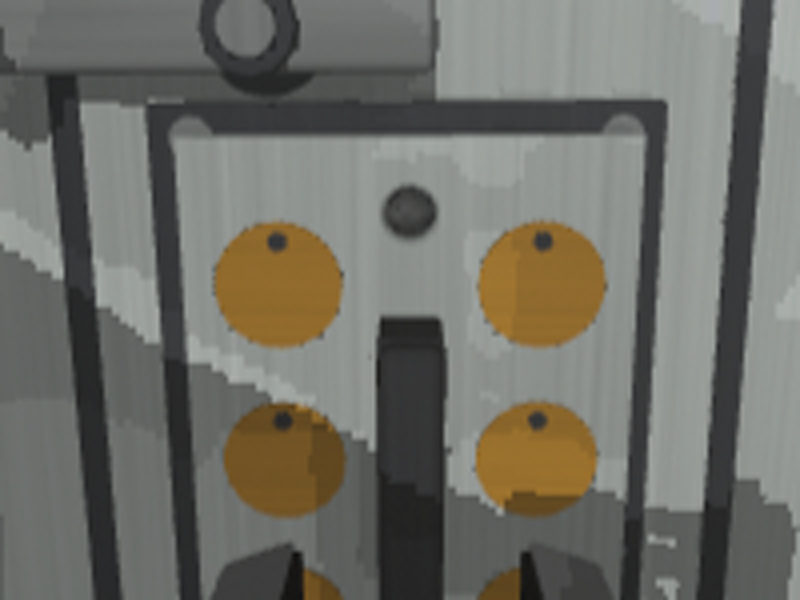

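View pics/s16.png

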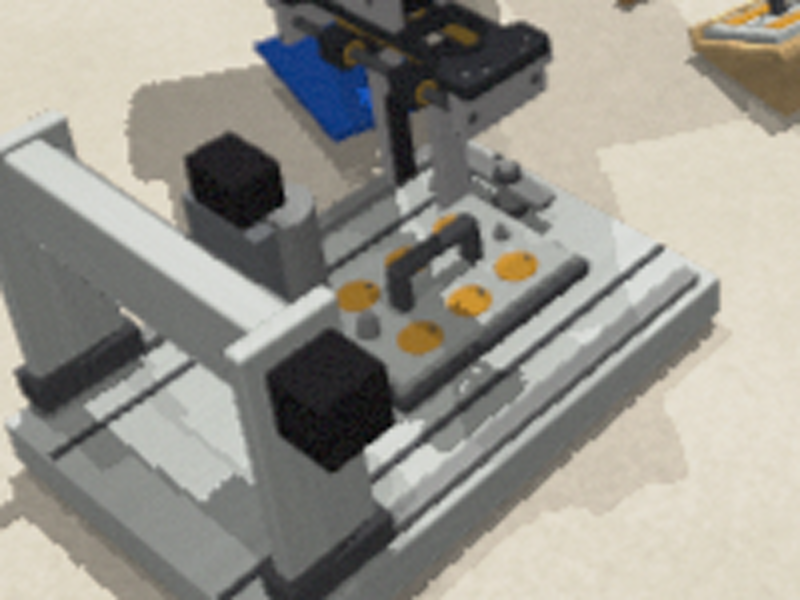

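Emit:
send_rows([
  {"rx":0,"ry":0,"rz":0.1,"x":-20,"y":20,"z":15,"jaw":0.5},
  {"rx":0,"ry":0,"rz":1.57,"x":-96,"y":88,"z":15,"jaw":0.5},
  {"rx":0,"ry":0,"rz":1.57,"x":-96,"y":88,"z":15,"jaw":0.5},
  {"rx":0,"ry":0,"rz":1.57,"x":-96,"y":88,"z":15,"jaw":0.5},
  {"rx":0,"ry":0,"rz":1.57,"x":-96,"y":88,"z":15,"jaw":0.5},
  {"rx":0,"ry":0,"rz":1.57,"x":-96,"y":88,"z":15,"jaw":0.5},
  {"rx":0,"ry":0,"rz":1.57,"x":-96,"y":88,"z":15,"jaw":0.5},
  {"rx":0,"ry":0,"rz":1.57,"x":-96,"y":88,"z":15,"jaw":0.5},
  {"rx":0,"ry":0,"rz":1.57,"x":-96,"y":88,"z":15,"jaw":0.5},
  {"rx":0,"ry":0,"rz":1.57,"x":-96,"y":88,"z":15,"jaw":0.5},
  {"rx":0,"ry":0,"rz":1.57,"x":-96,"y":88,"z":15,"jaw":0.5},
  {"rx":0,"ry":0,"rz":1.57,"x":-96,"y":88,"z":15,"jaw":0.5},
  {"rx":0,"ry":0,"rz":1.57,"x":-96,"y":88,"z":15,"jaw":0.5},
], squeeze=8)

```text
clock: 20.3
tcp_pos: [0.4894, -0.1763, 0.171]
tcp_rot: [[-0.071, -0.0, -0.997], [0.997, -0.0, -0.071], [-0.0, -1.0, 0.0]]
contact_force: [0.9, -0.0, 0.2]
opening: 0.047
```

Run:
```python
from h import *
im=bot.grab_frame('wrist');save('w17',im)
s=bot.sense();print(s['clock'],s['tcp_pos'].round(4),s['contact_force'].round(1),s['opening'],s['tcp_rot'].round(3).tolist(),proj('wrist',[.49,-.1764,.1145]))
```

```text
20.35 [ 0.4895 -0.1763  0.1712] [ 1.1 -0.1  0.7] 0.04709019094988595 [[-0.072, 0.0, -0.997], [0.997, -0.0, -0.072], [-0.0, -1.0, -0.0]] [323.26435014 218.74122302]
```

View pics/w17.png

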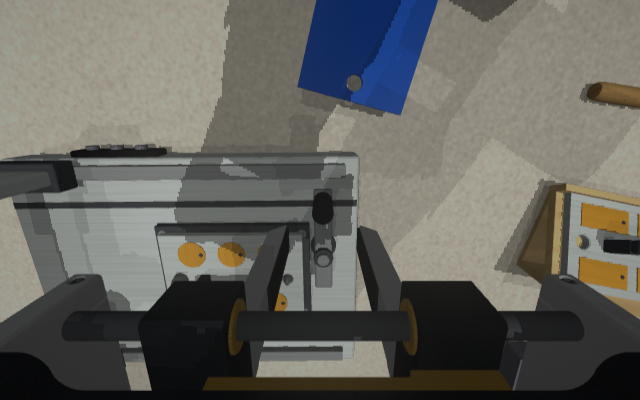

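Emit:
send_rows([
  {"rx":0,"ry":0,"rz":0,"x":-3,"y":0,"z":-30,"jaw":0.55},
  {"rx":0,"ry":0,"rz":0,"x":-3,"y":0,"z":-55,"jaw":0.6},
  {"rx":0,"ry":0,"rz":0,"x":-3,"y":0,"z":-69,"jaw":0.6},
  {"rx":0,"ry":0,"rz":0,"x":-3,"y":0,"z":-69,"jaw":0.75},
  {"rx":0,"ry":0,"rz":0,"x":-3,"y":0,"z":-69,"jaw":0.9},
  {"rx":0,"ry":0,"rz":0,"x":-3,"y":0,"z":-69,"jaw":0.9},
  {"rx":0,"ry":0,"rz":0,"x":-3,"y":0,"z":-69,"jaw":0.9},
])

```text
clock: 21.05
tcp_pos: [0.4872, -0.1765, 0.1038]
tcp_rot: [[-0.074, 0.003, -0.997], [0.997, -0.001, -0.074], [-0.002, -1.0, -0.002]]
contact_force: [0.4, -0.1, 1.2]
opening: 0.0179
```

Run:
```python
from h import *
s=bot.sense();print(s['clock'],s['tcp_pos'].round(4),s['contact_force'].round(1),s['opening'])
```

```text
21.05 [ 0.4872 -0.1765  0.1038] [ 0.4 -0.1  1.2] 0.017900787391895757
```

Emit:
send_rows([
  {"rx":0,"ry":0,"rz":-0.13,"x":-0.1,"y":7.7,"z":0,"jaw":0.9},
  {"rx":0,"ry":0,"rz":-0.26,"x":0.8,"y":15.5,"z":0,"jaw":0.9},
  {"rx":0,"ry":0,"rz":-0.39,"x":2.7,"y":23,"z":0,"jaw":0.9},
  {"rx":0,"ry":0,"rz":-0.52,"x":5.5,"y":30.3,"z":0,"jaw":0.9},
  {"rx":0,"ry":0,"rz":-0.65,"x":9.3,"y":37.1,"z":0,"jaw":0.9},
  {"rx":0,"ry":0,"rz":-0.78,"x":13.9,"y":43.4,"z":0,"jaw":0.9},
  {"rx":0,"ry":0,"rz":-0.91,"x":19.3,"y":49,"z":0,"jaw":0.9},
  {"rx":0,"ry":0,"rz":-1.04,"x":25.4,"y":53.9,"z":0,"jaw":0.9},
  {"rx":0,"ry":0,"rz":-1.17,"x":32.1,"y":57.9,"z":0,"jaw":0.9},
  {"rx":0,"ry":0,"rz":-1.3,"x":39.2,"y":61.1,"z":0,"jaw":0.9},
  {"rx":0,"ry":0,"rz":-1.43,"x":46.7,"y":63.3,"z":0,"jaw":0.9},
  {"rx":0,"ry":0,"rz":-1.51,"x":51.4,"y":64.1,"z":0,"jaw":0.9},
  {"rx":0,"ry":0,"rz":-1.54,"x":53,"y":64.3,"z":0,"jaw":0.9},
  {"rx":0,"ry":0,"rz":-1.54,"x":53,"y":64.3,"z":0,"jaw":0.9},
  {"rx":0,"ry":0,"rz":-1.54,"x":53,"y":64.3,"z":0,"jaw":0.9},
])

```text
clock: 22.55
tcp_pos: [0.5403, -0.1126, 0.1038]
tcp_rot: [[0.994, 0.001, -0.106], [0.106, -0.002, 0.994], [0.001, -1.0, -0.002]]
contact_force: [1.3, -4.5, 4.7]
opening: 0.0181
```

Run:
```python
from h import *
s=bot.sense();print(s['clock'],s['tcp_pos'].round(4),s['contact_force'].round(1),s['opening'])
```

```text
22.55 [ 0.5403 -0.1126  0.1038] [ 1.3 -4.5  4.7] 0.01807838504749862
```

Emit:
send_rows([
  {"rx":0,"ry":0,"rz":-0.02,"x":1,"y":0,"z":0,"jaw":0.9},
  {"rx":0,"ry":0,"rz":-0.03,"x":2,"y":0,"z":0,"jaw":0.9},
  {"rx":0,"ry":0,"rz":-0.03,"x":3,"y":0,"z":0,"jaw":0.9},
  {"rx":0,"ry":0,"rz":-0.03,"x":3,"y":0,"z":0,"jaw":0.9},
])

```text
clock: 22.95
tcp_pos: [0.5418, -0.1123, 0.1034]
tcp_rot: [[0.997, -0.003, -0.076], [0.076, -0.001, 0.997], [-0.003, -1.0, -0.001]]
contact_force: [-10.7, -2.8, 10.7]
opening: 0.018
```

Emit:
send_rows([
  {"rx":0,"ry":0,"rz":0,"x":-1.3,"y":0,"z":0,"jaw":0.9},
  {"rx":0,"ry":0,"rz":0,"x":-1.3,"y":0,"z":0,"jaw":0.7},
  {"rx":0,"ry":0,"rz":0,"x":-1.3,"y":0,"z":0,"jaw":0.6},
  {"rx":0,"ry":0,"rz":0,"x":-1.3,"y":0,"z":0,"jaw":0.5},
  {"rx":0,"ry":0,"rz":0,"x":-1.3,"y":0,"z":25,"jaw":0.5},
  {"rx":0,"ry":0,"rz":0,"x":-1.3,"y":0,"z":70,"jaw":0.4},
  {"rx":0,"ry":0,"rz":0,"x":-1.3,"y":-30,"z":120,"jaw":0.2},
  {"rx":0,"ry":0,"rz":0,"x":-1.3,"y":-60,"z":160,"jaw":0},
  {"rx":0,"ry":0,"rz":0,"x":-1.3,"y":-90,"z":190,"jaw":0},
  {"rx":0,"ry":0,"rz":0,"x":-1.3,"y":-90,"z":190,"jaw":0},
  {"rx":0,"ry":0,"rz":0,"x":-1.3,"y":-90,"z":190,"jaw":0},
])

```text
clock: 24.05
tcp_pos: [0.5414, -0.2024, 0.2928]
tcp_rot: [[0.997, -0.001, -0.075], [0.075, -0.001, 0.997], [-0.001, -1.0, -0.001]]
contact_force: [0.6, 0.7, -1.0]
opening: 0.0912
```

Run:
```python
from h import *
im=bot.grab_frame('wrist');save('w18',im)
s=bot.sense();print(s['clock'],s['tcp_pos'].round(4),s['contact_force'].round(1),s['opening'])
sc=bot.grab_frame('scene')
cv2.imwrite('pics/s18.png',cv2.resize(sc[200:350,130:330,::-1],(800,600),interpolation=cv2.INTER_CUBIC))
```

```text
24.1 [ 0.5412 -0.2017  0.2918] [-0.3  0.5  0.3] 0.09332170957651245
```

View pics/w18.png

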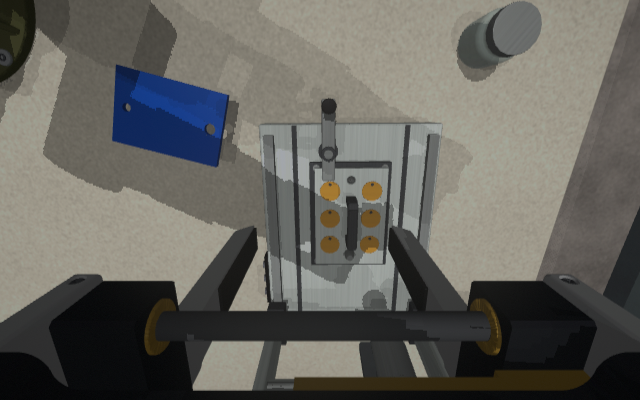

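View pics/s18.png

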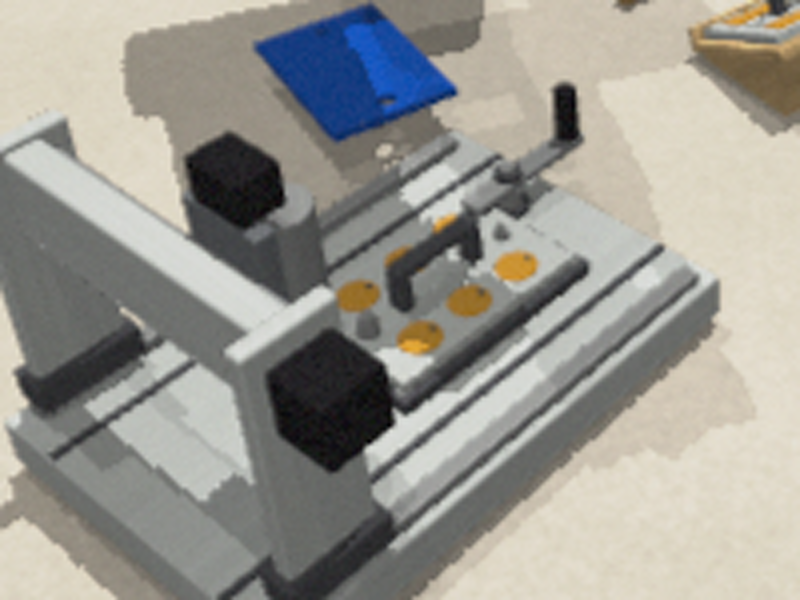

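Run:
```python
from station import bot
print(bot.close_job())
```

```text
the job is handed in; nothing more can be done
None
```

The plate with the round tags is on both pins and the hold-down arm is closed over its corner. I handed the job in at about 24 s; no verdict was reported.

**What I did:**
1. I gripped the knob and swung the hold-down arm open until it pressed against its stop.
2. I lifted the round-tag plate off the rack and lowered it in small steps. The round pin touched lightly on the way down, so I shifted the plate about 1 mm and turned it slightly until the force cleared.
3. I pressed it down with about 15 N, let go, and swung the arm back until it pressed on its closed stop. Then I opened the jaws and backed away.

**Last checks:**
- **Plate:** its edges sit evenly inside the sub-plate's, and both pins show through its holes. It came to a hard stop with the grip 93.4 mm up; a flush plate should give about 93 mm.
- **Hold-down arm:** it lines up with the plate's edge and passed over the plate without catching.
- **Robot:** it was clear of everything, with near-zero contact force.
- **Other items:** I never touched the other plate, jar, tray or brush. I didn't measure their positions afterwards.

**What disagreed:** the wrist camera's scale and offset were out by about 1%, or 1–2 mm, against the known sizes. I corrected for this with a joint fit and by sighting the diamond pin through the small hole. That fit also suggested the plate hung about 0.025 rad off level in the grip. I took it to have levelled on contact and didn't measure the tilt separately.

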